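# Open the desk connection box and hang up its cover

### The arm

A 6-joint arm with a two-finger parallel gripper is mounted at the origin on the work surface. World frame = base frame: x ahead of the robot, y to its left, z up, the work surface at z = 0. Lengths are in mm, angles in rad, forces in N, time in s.
With the tool pointing down it reaches from about 350 to 975 mm from the base axis. Payload 7.1 kg.
Tool frame: the origin (TCP) lies on the centre line of the jaws, within the pads' length; the fingertips stand 22 mm ahead of it and the grasp point (between the pads) lies 3 mm ahead of it (ctrl.tip_reach is the distance from the TCP to the fingertips, in mm); x points along the fingers, z is the direction in which the jaws open and shut, and the axes are right-handed (so a half turn about x gives the same grasp; the last joint's range is limited). The gripper opens to 88 mm and grips with 3 to 60 N. Pads are 20 mm wide; open, the fingers measure 115 mm over their backs; the gripper's body (75 mm by 178 mm) begins 61 mm behind the grasp point.
Start: joints at [1.131, 0.423, 1.63, -0, 1.089, -0.019], TCP at [255.274, 570.473, 244.675] pointing down, gripper open.
Joint ranges: [-3, 3], [-0.9, 2.11], [0.09, 2.58], [-1.31, 4.45], [0.11, 2.69], [-2.54, 2.54]. Speed limits (rad/s): [2.39, 2.39, 3.01, 3.14, 3.14, 3.14].

### API

Orientations are given as a 3x3 rotation matrix whose columns are the frame's x, y, z axes.
In Python, from workcell import ctrl gives the robot as it stands. The module is installed in compiled form; this text tells all that it offers.
- The arm moves only by the shell command python3 -m creep 'ROWS' [FORCE]. ROWS is JSON, one flat list of numbers, 7 for each row, row after row: the finger opening in mm, from 0 to 87.8, then the shift along the tool's x, y, z in mm, then the turn, a rotation vector about the tool's x, y, z in rad. A call has 1 to 20 rows; each row is the pose to reach, as a shift and turn from the pose measured when the call began, along the tool's axes at that moment; what a row does not reach only later rows make up. A row lasts 1/12 s, in which the tool goes at most 41.7 mm and 7.16 degrees, less where a joint would pass 70% of its speed; a pose out of reach is approached as far as the arm can. A call with a gripper value outside its range is refused whole. The fingers move at their own pace and stop on an object; FORCE is the grip in N (left out, the last holds). Time passes only in rows, so rows that repeat a pose let the fingers close. It gives the time, the measured TCP pose, the force and the opening at its end, in the units of the state.
- ctrl.sense(): the state, without advancing time (a new reading comes with each control period).
- ctrl.snapshot(name): name is "scene" or "top"; returns the picture (480x640x3 uint8, red, green, blue); there is no depth.
- ctrl.calibration(name): a dict with "camera_matrix" (3x3 intrinsics, pixels), "k1" (the pictures are not rectified: a ray, as slopes to the right and down, at radius r is drawn at 1 + k1 r^2 times it, then the intrinsics apply), "extrinsics" (4x4, takes a point from world to camera coordinates). Camera axes: x right, y down, z forward; pixel columns grow to the right and rows downward; lengths in mm; the calibration is good to about 2 mm. A picture is of the moment at which its call begins. calibration takes no time and is no camera call.
- ctrl.job_done(): hands the job in, once; it reports no verdict.
Trained networks look in the newest picture that a camera, given by its name, has taken for a name from the list of things; names that differ only in an ending like _2 or _b are one class to them, and where a whole thing is asked for, a point or a joint stands for the part that bears it (a point fixed in the world has none). Each returns a list of dicts, best first, with "score" (0 to 1); they miss things now and then, are a little off and sometimes report something else, mostly with a low value. They report only what shows in the picture. A call takes as long as a camera call. They do not tell look-alikes from the thing itself.
- ctrl.recognise(camera, query): "bbox" ([centre column, centre row, width, height] in pixels, round what is visible of it).
- ctrl.place_of(camera, query): "location" ([row, column] in pixels: a listed point, or the origin of a listed thing).
The state is a dict: "time": time; "joints": joint angles; "qd": joint speeds; "tau": joint torques, N m; "eef_pos": TCP position; "ee_rot": TCP orientation; "wrist_force": force on the tool from outside, world axes, zero at the start; "ft_torque": the same for the moment, N m; "width": finger opening in mm.
Only numpy, scipy, OpenCV 4.12 (cv2) and the standard library are available. Lean on these libraries where they do the work, as an engineer would, in place of code of your own. Each camera call takes 0.05 s, during which the arm holds its last target.

### The job

Open the sloping connection box on the desk: turn its two turn buttons aside until they stand clear of the cover, then lift the cover out by its bow handle and hang it by that handle over both prongs of the hook stand, squarely. Let it down by hand until it hangs straight under its handle before you let go, without dropping it or letting it swing, and leave the other things on the desk where they are. The stand telescopes and its height is not known beforehand: find it by looking or feeling.

Things in the scene. Friction and masses are not known exactly. Their poses are not given: they have to be found in the camera images.
- console: The connection box: a fixed grey wedge about 192 deep, 268 wide, 45 high at its front (towards the robot), 131 at its back, stood left or right on the desk, turned up to 0.25 rad. Origin: centre of its underside on the desk; x level from front to back, y to the left seen from the robot, z up. A cover closes its sloping face.
- console_face (a point): Middle of the box's opening, where the cover's underside lies, 88 mm over the desk. The face slopes at 24 degrees (0.419 rad): in the box's axes its uphill direction is (0.914, 0, 0.407), its outward normal (-0.407, 0, 0.914). The cover lies 5 mm deep, flush, between two side rails (2 mm play) and a bottom rail (1.5 mm play); the top edge has no lip. Axes as the box's.
- cover: Loose cover, 0.15 to 0.3 kg: aluminium plate 160 (x, uphill when in place) x 170 (y) x 5 with a black bow handle near its upper edge. Origin: centre of the plate's underside, z out of the plate. Hung freely by the bar, the plate leans about 30 degrees from upright, top away from the robot: turned about 36 degrees about y from how it lies on the box, the lower edge swung down and away from the robot.
- cover_grip (a point): Centre of the handle's bar, at x 88, z 55 mm in the cover's axes. The bar runs along y, 136 long (112 clear between the legs), 10 thick, 18 deep; its deep side and its two legs (at y +-62, foot at x 66) are upright while the cover is in place (24 degrees off the cover's z towards +x). 46 mm clear between bar and plate; the plate reaches 15 mm beyond the legs' feet.
- button_left (a joint): Left turn button as seen from the robot: black bar 60 x 16 x 12, round ends, pivoted at its middle on the side rail, stiff (0.1 N m), stays where left. Value in rad, -1.8 to 1.8, starts within 0.35 of 0; at 0 it lies across (along the box's y) and overlaps the cover by 11 mm; positive is counter-clockwise facing the cover. Either way serves: clear beyond 1.1, in line with the rail at 1.57.
- button_right (a joint): Right turn button as seen from the robot: black bar 60 x 16 x 12, round ends, pivoted at its middle on the side rail, stiff (0.1 N m), stays where left. Value in rad, -1.8 to 1.8, starts within 0.35 of 0; at 0 it lies across (along the box's y) and overlaps the cover by 11 mm; positive is counter-clockwise facing the cover. Either way serves: clear beyond 1.1, in line with the rail at 1.57.
- button_left_top (a point): Centre of the left button's top face, on its pivot axis, 104 mm left of the box's middle, 14 mm out from the rail's face (12 mm of bar, 2 mm gap). The axis is the sloping face's normal.
- button_right_top (a point): Centre of the right button's top face, on its pivot axis, 104 mm right of the box's middle, 14 mm out from the rail's face (12 mm of bar, 2 mm gap). The axis is the sloping face's normal.
- stand: The hook stand, fixed: round foot (radius 70, 18 high), telescopic pole (radius 13, upper tube 9) with a two-prong hook on top. Origin: middle of the foot on the desk; the prongs point to its -x (towards the robot, turned up to 0.25 rad), z up. Its height differs each time and is not measured: the crossbar's top is 231 to 297 mm over the desk, nothing above it. The clamped pole bears 90 N.
- stand_axis (a point): Point on the stand's pole axis 100 mm over the desk. On the pole's top a crossbar, 14 (x) x 92 (y) x 20 high, centred on the axis; from it two level round prongs 7 thick at y = +-36, straight to x = -90, then bent up to tips at x = -98. The prongs' upper sides are 6.5 mm below the crossbar's top face, the tips' tops 14 mm above the prongs' upper sides. Axes as the stand's.
- remote: White remote control, 175 x 44 x 18, bystander.
- phone: Phone, 155 x 75 x 9, bystander.
- glasses: Folding spectacles standing open, 135 x 132 x 45, bystander.
- presenter: Black hand-held slide presenter, 115 x 34 x 22, bystander.
- marker: Marker pen, 130 x 20 x 20, bystander.
- mug: White mug, 82 wide, 92 high, bystander.
Not all that is in view belongs to the job. There is more than one size of the cover; the job needs the larger.

How it is judged:
By the outcome, as a careful person would: the job done as asked, in the order asked, and still so for the second after the job is handed in, with the robot touching nothing.
It also fails if it takes over 72 s, if anything falls off the work surface, if the arm or the gripper's body presses on something with over 40 N, if the wrist force passes 120 N, or if a joint passes its speed limit or range.

## Working session

There is one attempt and no reset: what is moved stays moved. The work goes in short steps, Python scripts to look and compute and a shell command to move; the robot and the scene stay as the last step left them, time stands still between calls to the robot, and variables do not carry over. Pictures are saved under pics/ and viewed, and the job is handed in when it is done.

```bash
ls; mkdir -p pics; python3 - <<'E'
from workcell import ctrl
import cv2, numpy as np
for n in ("scene","top"):
    im=ctrl.snapshot(n); cv2.imwrite(f"pics/{n}0.png",im[:,:,::-1])
    c=ctrl.calibration(n); print(n,c)
s=ctrl.sense(); print({k:np.round(v,3).tolist() for k,v in s.items()})
E
```

```text
pics
scene {'camera_matrix': array([[449.49048472,   0.        , 322.61660907],
       [  0.        , 449.49048472, 238.83148544],
       [  0.        ,   0.        ,   1.        ]]), 'k1': 0.027104426305441603, 'extrinsics': array([[-6.17773707e-01,  7.86345596e-01, -4.03117350e-03,
         4.26105191e+02],
       [ 4.59358576e-01,  3.56713873e-01, -8.13477051e-01,
        -1.12821421e+02],
       [-6.38236120e-01, -5.04396487e-01, -5.81583045e-01,
         1.35724165e+03],
       [ 0.00000000e+00,  0.00000000e+00,  0.00000000e+00,
         1.00000000e+00]])}
top {'camera_matrix': array([[461.32525811,   0.        , 321.49817434],
       [  0.        , 461.32525811, 245.13610332],
       [  0.        ,   0.        ,   1.        ]]), 'k1': -0.12213377083138811, 'extrinsics': array([[-4.04601548e-03, -9.99945153e-01,  9.66024011e-03,
        -1.04264331e+02],
       [-9.92238843e-01,  2.81385754e-03, -1.24314767e-01,
         5.50221581e+02],
       [ 1.24280766e-01, -1.00882449e-02, -9.92195807e-01,
         1.18173660e+03],
       [ 0.00000000e+00,  0.00000000e+00,  0.00000000e+00,
         1.00000000e+00]])}
{'time': 0.1, 'joints': [1.131, 0.424, 1.631, -0.0, 1.089, -0.019], 'qd': [-0.001, -0.003, -0.002, 0.0, -0.002, 0.003], 'tau': [-0.0, -54.562, -27.433, 0.065, 0.019, -0.0], 'eef_pos': [255.092, 570.079, 244.018], 'ee_rot': [[-0.001, -0.913, 0.408], [-0.001, 0.408, 0.913], [-1.0, 0.0, -0.001]], 'wrist_force': [-0.355, 0.472, 0.609], 'ft_torque': [-0.041, -0.028, -0.039], 'width': 87.855}
```

View pics/scene0.png

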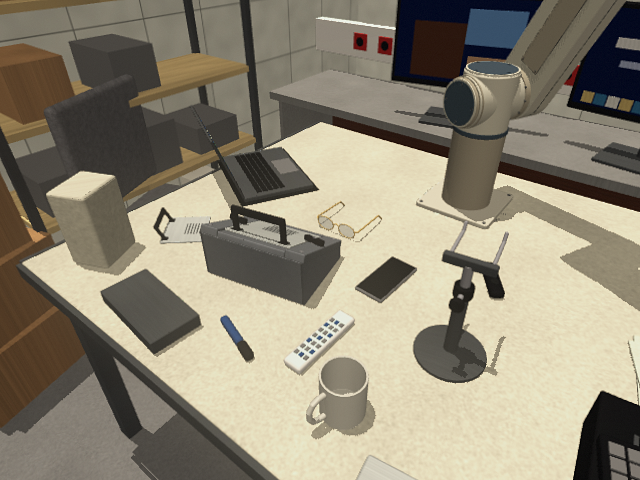

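View pics/top0.png

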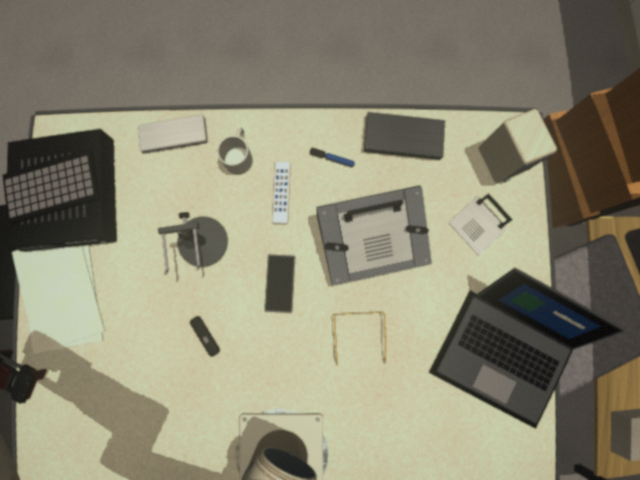

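```bash
python3 - <<'E'
from workcell import ctrl
for n in ("top","scene"):
    for q in ("console","console_face","cover","cover_grip","button_left_top","button_right_top","stand","stand_axis"):
        print(n,q,[( [round(float(v)) for v in d["location"]],round(d["score"],2)) for d in ctrl.place_of(n,q)][:3])
print(ctrl.sense()["time"])
E
```

```text
top console []
top console_face []
top cover [([224, 477], 0.83), ([234, 375], 0.59)]
top cover_grip [([208, 499], 0.93), ([207, 372], 0.76)]
top button_left_top [([248, 338], 0.49)]
top button_right_top [([313, 357], 0.64), ([231, 414], 0.62)]
top stand [([236, 203], 0.92)]
top stand_axis [([238, 194], 0.61)]
scene console [([260, 275], 0.7)]
scene console_face []
scene cover [([230, 191], 0.71), ([232, 277], 0.58), ([237, 272], 0.23)]
scene cover_grip [([220, 158], 0.8), ([216, 254], 0.58)]
scene button_left_top [([238, 316], 0.53)]
scene button_right_top [([215, 235], 0.49)]
scene stand [([353, 448], 0.63)]
scene stand_axis [([317, 458], 0.66)]
0.9
```

The larger cover is the one in the box (top view about (372,235)). The smaller loose look-alike at (480,225) lies on the desk and isn't needed. I'll enlarge crops to confirm this and pick points.

```bash
python3 - <<'E'
import cv2, numpy as np
t=cv2.imread("pics/top0.png"); s=cv2.imread("pics/scene0.png")
cv2.imwrite("pics/c_box_top.png",cv2.resize(t[175:295,305:445],None,fx=5,fy=5,interpolation=cv2.INTER_CUBIC))
cv2.imwrite("pics/c_box_sc.png",cv2.resize(s[195:310,190:350],None,fx=5,fy=5,interpolation=cv2.INTER_CUBIC))
a=cv2.resize(t[200:290,150:240],None,fx=4.4,fy=4.4,interpolation=cv2.INTER_CUBIC)
b=cv2.resize(s[215:390,405:525],None,fx=3.3,fy=3.3,interpolation=cv2.INTER_CUBIC)
o=np.zeros((580,796,3),np.uint8); o[:a.shape[0],:a.shape[1]]=a; o[:b.shape[0],400:400+b.shape[1]]=b
cv2.imwrite("pics/c_stand.png",o)
E
```

```text
(no output)
```

View pics/c_box_top.png

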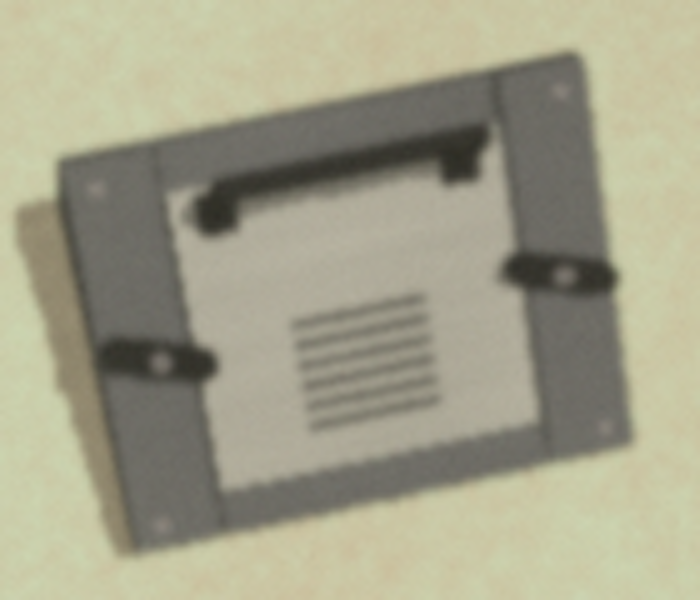

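View pics/c_box_sc.png

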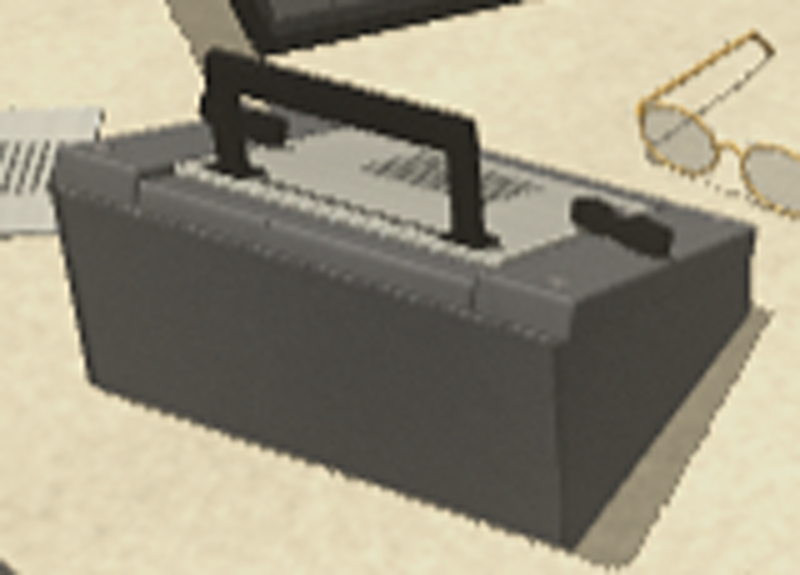

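View pics/c_stand.png

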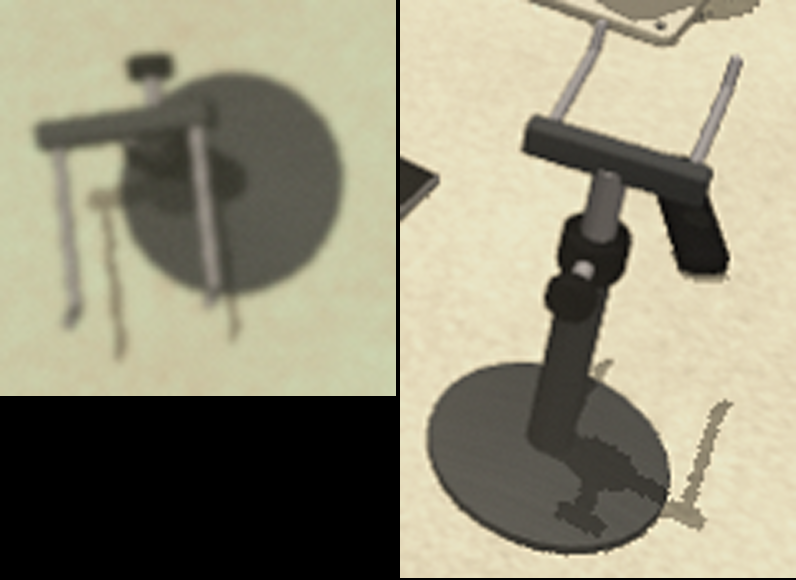

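The crop confirms it: the wide plate sits in the wedge with its bow handle at the upper edge, and each rail has a button (top view about (337,247) and (418,230)). Next I'll fit the box and stand poses to the picked points.

```bash
cat > h.py <<'E'
import numpy as np, cv2
from workcell import ctrl
from scipy.optimize import least_squares
CAL={n:ctrl.calibration(n) for n in ("scene","top")}
def proj(n,P):
    c=CAL[n]; P=np.atleast_2d(P); E=c["extrinsics"]; K=c["camera_matrix"]
    q=P@E[:3,:3].T+E[:3,3]; s=q[:,:2]/q[:,2:]; r2=(s**2).sum(1,keepdims=True); s=s*(1+c["k1"]*r2)
    return s@K[:2,:2].T+K[:2,2]
def Rz(a): c,s=np.cos(a),np.sin(a); return np.array([[c,-s,0],[s,c,0],[0,0,1.]])
def Ry(a): c,s=np.cos(a),np.sin(a); return np.array([[c,0,s],[0,1,0],[-s,0,c]])
A=np.deg2rad(24); U=np.array([.914,0,.407]); N=np.array([-.407,0,.914])
F=np.array([0,0,88.])
def face(u,y,n): return F+u*U+np.array([0,y,0])+n*N
E
cat > fit.py <<'E'
from h import *
ct=lambda u,v:(305+(u+.5)/5-.5,175+(v+.5)/5-.5)
cs=lambda u,v:(190+(u+.5)/5-.5,195+(v+.5)/5-.5)
obs=[]
def box(p):
    x,y,a,bu,cu,cy=p; R=Rz(a); T=np.array([x,y,0])
    M=[]
    def add(cam,P,px): M.append((cam,R@P+T,px))
    add("top",face(bu,104,19),ct(162,362)); add("top",face(bu,-104,19),ct(565,275))
    L=105
    for (sx,sy,px) in ((1,1,(62,160)),(1,-1,(578,53)),(-1,-1,(632,440)),(-1,1,(132,550))):
        add("top",face(sx*L,sy*134,5),ct(*px))
    g=lambda dx,dy,dz: face(cu+88,cy+dy,55)+np.array([dx,0,dz])
    add("top",g(0,68,9),ct(203,190)); add("top",g(0,-68,9),ct(490,130))
    add("scene",g(5,-68,9),cs(210,50)); add("scene",g(5,68,9),cs(475,118)); 
    add("scene",np.array([96,134,0]),cs(565,550)); add("scene",np.array([96,-134,0]),cs(90,385)); add("scene",np.array([-96,134,0]),cs(750,305))
    return M
def res(M): return np.array([proj(c,P)[0]-np.array(px) for c,P,px in M])
p0=[600,-150,.15,0,0,0]
f=least_squares(lambda p:np.r_[res(box(p)).ravel(),(p[3]/5),(p[4]/1.5),p[5]/1.5],p0,loss='soft_l1')
print("box",np.round(f.x,3)); print(np.round(res(box(f.x)),1).tolist())
tt=lambda u,v:(150+(u+.5)/4.4-.5,200+(v+.5)/4.4-.5)
ss=lambda u,v:(405+(u-400+.5)/3.3-.5,215+(v+.5)/3.3-.5)
def st(p):
    x,y,a,h=p;R=Rz(a);T=np.array([x,y,0]);M=[]
    def add(cam,P,px): M.append((cam,R@np.array(P,float)+T,px))
    add("top",[0,0,18],tt(233,183)); 
    add("top",[-97,36,h+6],tt(72,322)); add("top",[-97,-36,h+6],tt(210,300))
    add("top",[0,46,h],tt(38,136)); add("top",[0,-46,h],tt(212,108))
    add("scene",[-97,36,h+6],ss(737,60)); add("scene",[-97,-36,h+6],ss(601,25))
    add("scene",[7,46,h-20],ss(703,205)); add("scene",[7,-46,h-20],ss(525,151))
    add("scene",[0,0,18],ss(552,452))
    return M
f2=least_squares(lambda p:res(st(p)).ravel(),[600,200,0.1,260],loss='soft_l1')
print("stand",np.round(f2.x,3)); print(np.round(res(st(f2.x)),1).tolist())
J=f2.jac; print(np.sqrt(np.diag(np.linalg.inv(J.T@J)))) 
np.save("box.npy",f.x); np.save("stand.npy",f2.x)
t=cv2.imread("pics/top0.png"); s=cv2.imread("pics/scene0.png")
E
python3 fit.py
```

```text
box [ 5.67818e+02 -2.42971e+02  2.09000e-01 -2.22300e+00 -1.67000e+00
  1.96200e+00]
[[-0.3, -0.1], [-0.2, -0.0], [-0.9, 0.1], [1.5, -0.4], [0.8, 0.5], [0.8, 0.5], [1.0, -0.3], [-0.2, -0.0], [-1.2, 1.7], [-0.6, 2.9], [3.0, -0.2], [0.6, -0.9], [1.5, 1.0]]
stand [5.64910e+02 2.17339e+02 1.52000e-01 2.36487e+02]
[[-1.3, -0.5], [-0.5, 0.1], [0.2, 0.1], [-1.1, 0.3], [-0.5, 0.2], [-0.2, -0.9], [0.2, -1.1], [-0.2, 1.6], [-1.5, 0.9], [-0.5, -4.9]]
[0.98942962 0.98710527 0.01226672 1.72732437]
```

```bash
cat > ov.py <<'E'
from h import *
import sys
def lines_box(p,b=(0,0)):
    x,y,a,bu,cu,cy=p;R=Rz(a);T=np.array([x,y,0]);L=[]
    W=lambda P:R@np.asarray(P,float)+T
    c=[(96,134,0),(96,-134,0),(-96,-134,0),(-96,134,0)]
    L+= [(W(c[i]),W(c[(i+1)%4])) for i in range(4)]
    f=[face(105,134,5),face(105,-134,5),face(-105,-134,5),face(-105,134,5)]
    L+= [(W(f[i]),W(f[(i+1)%4])) for i in range(4)]
    f=[face(80+cu,85+cy,5),face(80+cu,-85+cy,5),face(-80+cu,-85+cy,5),face(-80+cu,85+cy,5)]
    L+= [(W(f[i]),W(f[(i+1)%4])) for i in range(4)]
    g=[face(88+cu,cy+s*68,55)+np.array([d,0,e]) for s in(1,-1) for d in(5,-5) for e in (9,-9)]
    for i,j in((0,4),(1,5),(2,6),(3,7),(0,1),(0,2),(4,5),(4,6)): L.append((W(g[i]),W(g[j])))
    return L
def lines_st(p):
    x,y,a,h=p;R=Rz(a);T=np.array([x,y,0]);L=[];W=lambda *P:R@np.array(P,float)+T
    for s in(36,-36): L+=[(W(-7,s,h-10),W(-90,s,h-10)),(W(-90,s,h-10),W(-97,s,h+6))]
    for z in(h,h-20):
        c=[W(7,46,z),W(7,-46,z),W(-7,-46,z),W(-7,46,z)]; L+=[(c[i],c[(i+1)%4]) for i in range(4)]
    t=np.linspace(0,2*np.pi,25); c=[W(70*np.cos(k),70*np.sin(k),18) for k in t]; L+=list(zip(c[:-1],c[1:]))
    L.append((W(0,0,18),W(0,0,h)))
    return L
def draw(im,cam,L,x0,y0,w,h,k,col=(0,0,255)):
    o=cv2.resize(im[y0:y0+h,x0:x0+w],None,fx=k,fy=k,interpolation=cv2.INTER_CUBIC)
    for A_,B in L:
        q=(proj(cam,np.array([A_,B]))-[x0,y0]+.5)*k-.5
        cv2.line(o,*[tuple(int(round(v)) for v in r) for r in q],col,1,cv2.LINE_AA)
    return o
if __name__=="__main__":
    b=np.load("box.npy");s=np.load("stand.npy")
    t=cv2.imread("pics/top0.png"); sc=cv2.imread("pics/scene0.png")
    n=sys.argv[1]
    cv2.imwrite(f"pics/{n}_bt.png",draw(t,"top",lines_box(b),305,175,140,120,5))
    cv2.imwrite(f"pics/{n}_bs.png",draw(sc,"scene",lines_box(b),190,195,160,115,5))
    a=draw(t,"top",lines_st(s),150,200,90,90,4.4); bb=draw(sc,"scene",lines_st(s),405,215,120,175,3.3)
    o=np.zeros((580,796,3),np.uint8); o[:a.shape[0],:a.shape[1]]=a; o[:bb.shape[0],400:400+bb.shape[1]]=bb
    cv2.imwrite(f"pics/{n}_st.png",o)
E
python3 ov.py o1
```

```text
(no output)
```

View pics/o1_bt.png

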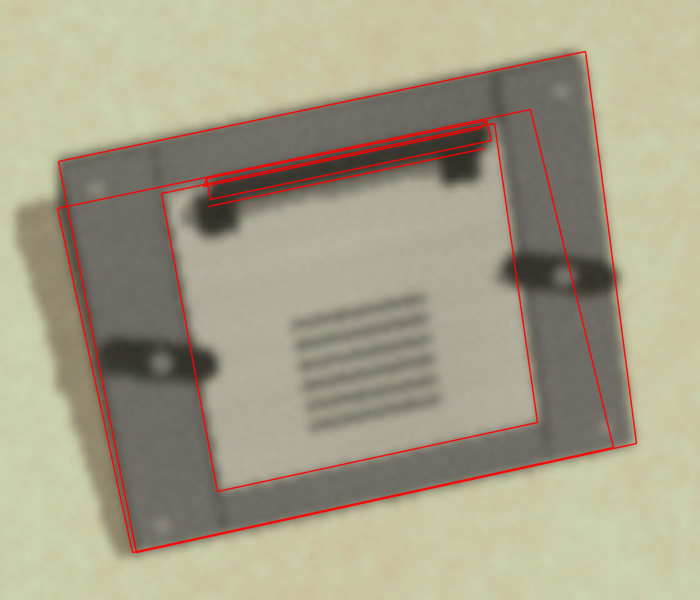

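View pics/o1_bs.png

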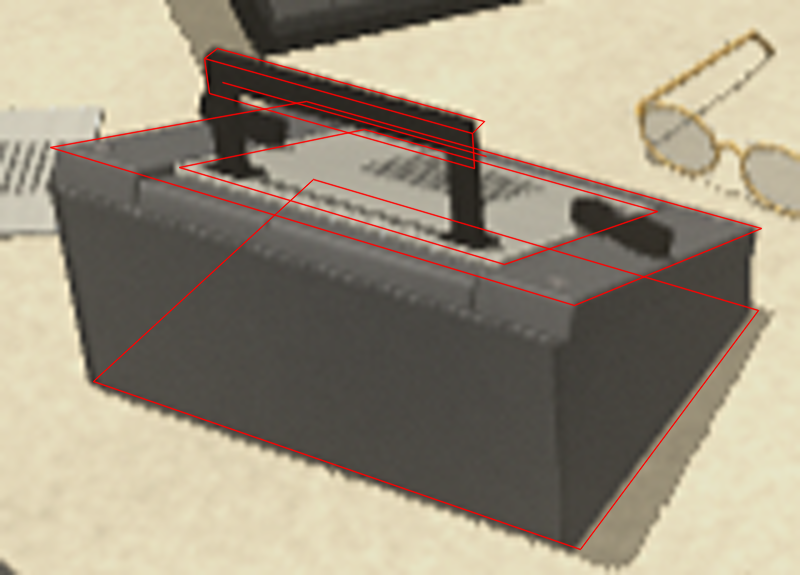

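View pics/o1_st.png

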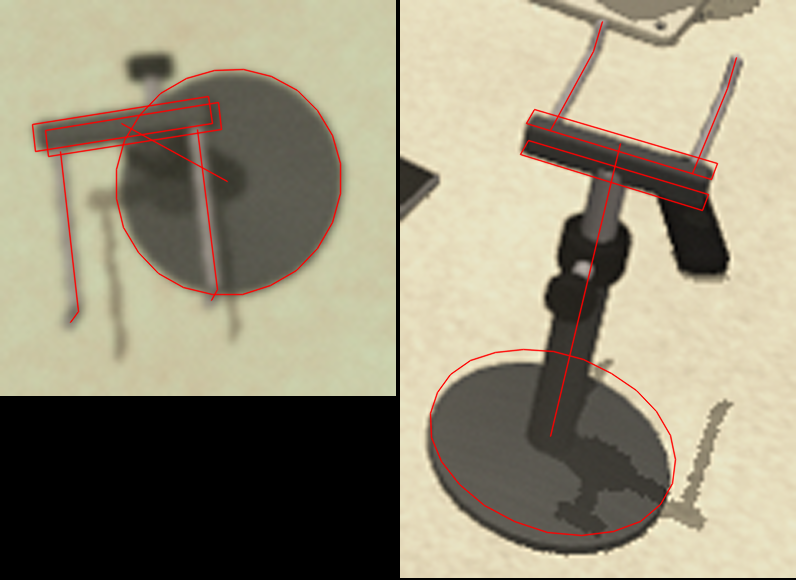

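```bash
cat > fit2.py <<'E'
import re
src=open("fit.py").read().split("f=least_squares")[0]
exec(src)
src2=open("fit.py").read(); i=src2.index("tt=lambda"); j=src2.index("f2=least"); exec(src2[i:j])
def resn(M,q):
    o={"top":q[:2],"scene":q[2:]}
    return np.array([proj(c,P)[0]+o[c]-np.array(px) for c,P,px in M])
def tot(p):
    return np.r_[resn(box(p[:6]),p[10:]).ravel(),resn(st(p[6:10]),p[10:]).ravel(),p[10:]/1.,p[3]/5,p[4]/1.5,p[5]/1.5]
f=least_squares(tot,[568,-243,.2,0,0,0,565,217,.15,236,0,0,0,0],loss='soft_l1')
print(np.round(f.x,3)); print(np.round(resn(box(f.x[:6]),f.x[10:]),1).tolist()); print(np.round(resn(st(f.x[6:10]),f.x[10:]),1).tolist())
C=np.sqrt(np.diag(np.linalg.inv(f.jac.T@f.jac)));print(np.round(C,2))
np.save("box2.npy",f.x[:6]);np.save("stand2.npy",f.x[6:10])
# button angles
b=f.x[:6];R=Rz(b[2]);T=np.array([b[0],b[1],0])
def onface(px,n):
    g=lambda q:proj("top",R@face(q[0],q[1],n)+T)[0]+f.x[10:12]-np.array(px)
    return least_squares(g,[0,0]).x
for nm,a,c in (("L",(98,352),(218,372)),("R",(503,268),(618,282))):
    A_,B=onface(ct(*a),13),onface(ct(*c),13); d=A_-B
    print(nm,A_,B,(A_+B)/2,"angle",np.arctan2(-d[0],d[1]))
E
python3 fit2.py
```

```text
[ 5.68149e+02 -2.41954e+02  2.09000e-01 -2.37500e+00 -1.76500e+00
  1.84000e+00  5.65222e+02  2.17957e+02  1.52000e-01  2.36029e+02
  3.81000e-01  6.90000e-02 -1.30000e-01 -4.43000e-01]
[[-0.3, -0.1], [-0.2, -0.0], [-0.9, 0.1], [1.5, -0.4], [0.8, 0.5], [0.8, 0.4], [1.0, -0.3], [-0.2, -0.1], [-1.1, 1.4], [-0.5, 2.7], [3.1, -0.4], [0.7, -1.1], [1.6, 0.8]]
[[-1.1, -0.5], [-0.3, -0.0], [0.3, 0.1], [-0.9, 0.2], [-0.3, 0.2], [-0.0, -0.9], [0.3, -1.1], [-0.1, 1.7], [-1.4, 0.9], [-0.4, -5.1]]
[2.22 2.2  0.01 2.12 1.73 1.78 2.08 1.67 0.01 2.13 0.75 0.81 0.82 0.76]
L [  7.2760246  133.32243361] [-16.13446457  76.1901862 ] [ -4.42921999 104.75630991] angle -0.38889144407187565
R [  6.04483048 -75.03579943] [ -13.99326612 -132.95270015] [  -3.97421782 -103.99424979] angle -0.3330891607414458
```

```bash
cat > mv.py <<'E'
from h import *
from scipy.spatial.transform import Rotation as Ro
b=np.load("box2.npy"); s=np.load("stand2.npy")
RB=Rz(b[2]); TB=np.array([b[0],b[1],0]); RS=Rz(s[2]); TS=np.array([s[0],s[1],0])
def state():
    st=ctrl.sense(); return st,np.array(st["eef_pos"]),np.array(st["ee_rot"])
def plan(p,R):
    st,p0,R0=state(); d=R0.T@(np.asarray(p)-p0); r=Ro.from_matrix(R0.T@R).as_rotvec()
    print("t",round(st["time"],2),"shift",np.round(d,1).tolist(),"rot",np.round(r,3).tolist(),"|d|",round(np.linalg.norm(d)),"deg",round(np.degrees(np.linalg.norm(r))))
def frame(x,z): 
    x=x/np.linalg.norm(x); z=z-x*(x@z); z/=np.linalg.norm(z); return np.column_stack([x,np.cross(z,x),z])
def button(side,th,n):
    e=np.cos(th)*U+np.sin(th)*np.array([0,1.,0])
    return RB@face(b[3],side*104,n)+TB, frame(-(RB@N),RB@e)
def show():
    st,p,R=state(); print("t",round(st["time"],2),"p",np.round(p,1).tolist(),"x",np.round(R[:,0],3).tolist(),"z",np.round(R[:,2],3).tolist(),"F",np.round(st["wrist_force"],1).tolist(),"M",np.round(st["ft_torque"],2).tolist(),"w",round(float(st["width"]),1),"j",np.round(st["joints"],2).tolist())
E
python3 - <<'E'
from mv import *
p,R=button(1,-.37,31); print(p,R.tolist())
print(np.array([button(-1,-.35,31)[0], RB@face(88+b[4],b[5],55)+TB]))
plan([330,330,400],np.array(ctrl.sense()["ee_rot"]))
plan(*button(1,-.37,110))
E
```

```text
[ 532.12242528 -143.27922305  115.36733153] [[0.3979504607127953, 0.12973002119192206, 0.9081880600514507], [0.08432975938236466, 0.980587150975792, -0.17702353240089852], [-0.913522808965921, 0.1470338768540194, 0.3792850070280799]]
[[ 575.24221033 -346.76063285  115.36733153]
 [ 622.97556398 -228.45481973  173.36779636]]
t 0.9 shift [-155.3, -166.4, -189.0] rot [0.0, 0.0, 0.0] |d| 296 deg 0
t 0.9 shift [57.1, -518.3, -557.3] rot [1.291, -0.432, -0.127] |d| 763 deg 78
```

```bash
python3 -m creep '[40,-155,-166,-189,0,0,0, 40,-155,-166,-189,0,0,0, 40,-155,-166,-189,0.2,0,0, 40,-155,-166,-189,0.3,0,0, 40,-155,-166,-189,0.4,0,0, 40,-155,-166,-189,0.5,0,0, 40,-155,-166,-189,0.6,0,0, 40,-155,-166,-189,0.7,0,0, 40,-155,-166,-189,0.7,0,0]'; python3 - <<'E'
from mv import *
show(); plan(*button(1,-.37,110))
E
```

```text
time: 1.65
eef_pos: [330.6, 329.0, 401.8]
ee_rot: [[0.003, -0.429, 0.903], [0.003, 0.903, 0.429], [-1.0, 0.001, 0.004]]
wrist_force: [0.5, 0.7, 0.6]
width: 40.1
t 1.65 p [330.6, 329.0, 401.8] x [0.003, 0.003, -1.0] z [0.903, 0.429, 0.004] F [0.5, 0.7, 0.6] M [-0.03, 0.04, -0.02] w 40.1 j [0.76, 0.02, 1.78, -0.0, 1.34, 0.31]
t 1.65 shift [213.4, -505.9, -52.8] rot [0.595, -0.421, 0.026] |d| 552 deg 42
```

```bash
python3 -m creep '[40,30,-250,-30,0.3,-0.2,0, 40,30,-250,-30,0.3,-0.2,0, 40,30,-250,-30,0.3,-0.2,0, 40,40,-300,-30,0.4,-0.3,0, 40,60,-350,-40,0.5,-0.4,0, 40,100,-420,-50,0.6,-0.42,0.03, 40,150,-480,-53,0.6,-0.42,0.03, 40,213,-506,-53,0.6,-0.42,0.03, 40,213,-506,-53,0.6,-0.42,0.03, 40,213,-506,-53,0.6,-0.42,0.03, 40,213,-506,-53,0.6,-0.42,0.03, 40,213,-506,-53,0.6,-0.42,0.03, 40,213,-506,-53,0.6,-0.42,0.03, 40,213,-506,-53,0.6,-0.42,0.03, 40,213,-506,-53,0.6,-0.42,0.03, 40,213,-506,-53,0.6,-0.42,0.03]'; python3 - <<'E'
from mv import *
show(); plan(*button(1,-.37,31))
E
```

```text
time: 2.98
eef_pos: [500.0, -149.9, 186.2]
ee_rot: [[0.394, 0.134, 0.909], [0.088, 0.979, -0.182], [-0.915, 0.152, 0.374]]
wrist_force: [-0.2, 0.3, -0.3]
width: 40.1
t 2.98 p [500.0, -149.9, 186.2] x [0.394, 0.088, -0.915] z [0.909, -0.182, 0.374] F [-0.2, 0.3, -0.3] M [-0.1, 0.24, -0.0] w 40.1 j [-0.45, 0.27, 2.12, 0.56, 0.49, -0.75]
t 2.98 shift [78.0, 0.1, 1.5] rot [-0.005, -0.005, -0.003] |d| 78 deg 0
```

```bash
python3 -m creep '[40,25,0,1,0,0,0, 40,50,0,1,0,0,0, 40,58,0,1,0,0,0, 40,58,0,1,0,0,0]'; python3 - <<'E'
from mv import *
show(); plan(*button(1,-.37,31))
t=ctrl.snapshot("top")[:,:,::-1]; s=ctrl.snapshot("scene")[:,:,::-1]
a=cv2.resize(t[190:300,290:400],None,fx=3.6,fy=3.6,interpolation=2); c=cv2.resize(s[190:300,260:370],None,fx=3.6,fy=3.6,interpolation=2)
cv2.imwrite("pics/b1.png",np.hstack([a,c]))
E
```

```text
time: 3.32
eef_pos: [523.2, -142.8, 132.6]
ee_rot: [[0.391, 0.131, 0.911], [0.091, 0.98, -0.179], [-0.916, 0.153, 0.372]]
wrist_force: [-1.0, 0.2, 0.9]
width: 39.7
t 3.32 p [523.2, -142.8, 132.6] x [0.391, 0.091, -0.916] z [0.911, -0.179, 0.372] F [-1.0, 0.2, 0.9] M [-0.07, 0.27, 0.02] w 39.7 j [-0.42, 0.4, 2.11, 0.7, 0.38, -0.87]
t 3.32 shift [19.2, -1.9, 1.8] rot [-0.003, -0.008, -0.005] |d| 19 deg 1
```

View pics/b1.png

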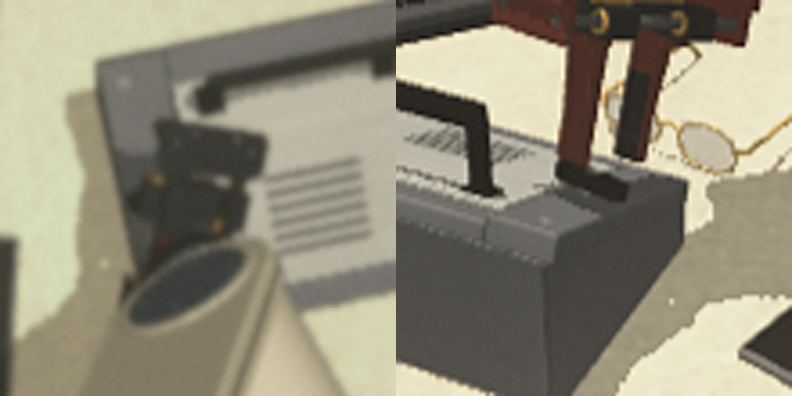

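The fingers straddle the left button: in the scene crop the near finger is at (578,165), above the uphill edge. I'll go down and close loosely.

```bash
python3 -m creep '[40,10,-1,1,0,0,0, 40,19,-2,2,0,0,0, 40,19,-2,2,0,0,0, 28,19,-2,2,0,0,0, 20,19,-2,2,0,0,0, 18,19,-2,2,0,0,0, 18,19,-2,2,0,0,0]' 10; python3 - <<'E'
from mv import *
show(); plan(*button(1,-.37,31))
E
```

```text
time: 4.0
eef_pos: [532.6, -144.5, 117.7]
ee_rot: [[0.394, 0.131, 0.91], [0.089, 0.98, -0.18], [-0.915, 0.152, 0.374]]
wrist_force: [-3.0, -0.2, -0.6]
width: 19.1
t 4.0 p [532.6, -144.5, 117.7] x [0.394, 0.089, -0.915] z [0.91, -0.18, 0.374] F [-3.0, -0.2, -0.6] M [-0.06, 0.73, 0.09] w 19.1 j [-0.41, 0.44, 2.1, 0.75, 0.36, -0.92]
t 4.0 shift [2.1, 0.8, -1.5] rot [-0.003, -0.005, -0.004] |d| 3 deg 0
```

```bash
python3 -m creep '[18,1,0,-1,0.1,0,0, 18,1,0,-1,0.2,0,0, 18,1,0,-1,0.3,0,0, 18,1,0,-1,0.4,0,0, 18,1,0,-1,0.5,0,0, 18,1,0,-1,0.6,0,0, 18,1,0,-1,0.7,0,0, 18,1,0,-1,0.8,0,0, 18,1,0,-1,0.9,0,0, 18,1,0,-1,1.0,0,0, 18,1,0,-1,1.1,0,0, 18,1,0,-1,1.2,0,0, 18,1,0,-1,1.25,0,0, 18,1,0,-1,1.25,0,0]' 10; python3 - <<'E'
from mv import *
show(); plan(*button(1,-1.57,31))
E
```

```text
time: 5.17
eef_pos: [533.1, -145.5, 117.2]
ee_rot: [[0.396, 0.904, 0.16], [0.086, 0.136, -0.987], [-0.914, 0.405, -0.024]]
wrist_force: [1.8, -4.1, 0.2]
width: 18.0
t 5.17 p [533.1, -145.5, 117.2] x [0.396, 0.086, -0.914] z [0.16, -0.987, -0.024] F [1.8, -4.1, 0.2] M [-0.83, -0.0, -0.27] w 18.0 j [-0.41, 0.44, 2.1, 0.76, 0.35, 0.32]
t 5.17 shift [1.5, -1.3, -2.3] rot [-0.055, -0.002, 0.001] |d| 3 deg 3
```

```bash
python3 -m creep '[40,0,0,0,0,0,0, 40,0,0,0,0,0,0, 40,0,0,0,0,0,0, 40,-25,0,0,0,0,0, 40,-60,0,0,0,0,0, 40,-80,0,0,0,0,0, 40,-80,0,0,0,0,0]'; python3 - <<'E'
from mv import *
show(); plan(*button(-1,-.35,110))
t=ctrl.snapshot("top")[:,:,::-1]; s=ctrl.snapshot("scene")[:,:,::-1]
a=cv2.resize(t[190:300,300:410],None,fx=3.6,fy=3.6,interpolation=2); c=cv2.resize(s[190:300,240:350],None,fx=3.6,fy=3.6,interpolation=2)
cv2.imwrite("pics/b2.png",np.hstack([a,c]))
E
```

```text
time: 5.75
eef_pos: [501.5, -152.9, 193.4]
ee_rot: [[0.4, 0.903, 0.16], [0.085, 0.138, -0.987], [-0.913, 0.408, -0.021]]
wrist_force: [0.4, 1.0, 0.1]
width: 40.0
t 5.75 p [501.5, -152.9, 193.4] x [0.4, 0.085, -0.913] z [0.16, -0.987, -0.021] F [0.4, 1.0, 0.1] M [-0.02, 0.24, -0.04] w 40.0 j [-0.46, 0.26, 2.11, 0.56, 0.5, 0.5]
t 5.75 shift [5.2, 8.2, 204.8] rot [-1.274, 0.001, -0.002] |d| 205 deg 73
```

View pics/b2.png

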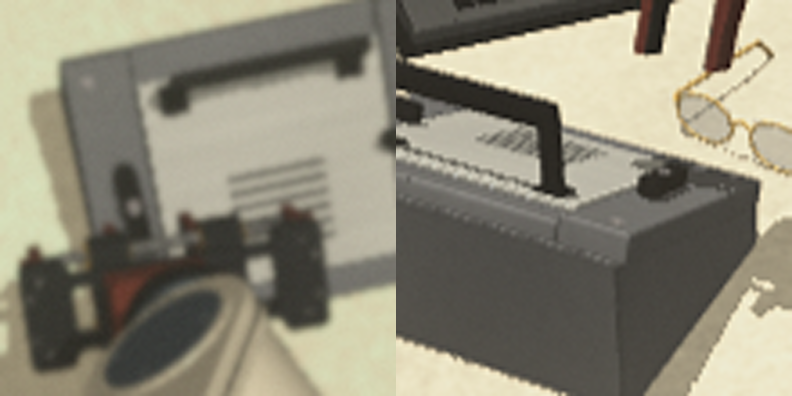

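The left button now lies along its rail (top crop (130,190)). Next is the right button.

```bash
python3 -m creep '[40,5,8,40,-0.1,0,0, 40,5,8,80,-0.2,0,0, 40,5,8,120,-0.3,0,0, 40,5,8,160,-0.4,0,0, 40,5,8,190,-0.5,0,0, 40,5,8,205,-0.6,0,0, 40,5,8,205,-0.7,0,0, 40,5,8,205,-0.8,0,0, 40,5,8,205,-0.9,0,0, 40,5,8,205,-1.0,0,0, 40,5,8,205,-1.1,0,0, 40,5,8,205,-1.2,0,0, 40,5,8,205,-1.27,0,0, 40,5,8,205,-1.27,0,0, 40,5,8,205,-1.27,0,0]'; python3 - <<'E'
from mv import *
show(); b[3]-=1; plan(*button(-1,-.35,32))
E
```

```text
time: 7.1
eef_pos: [543.3, -352.5, 182.8]
ee_rot: [[0.396, 0.117, 0.911], [0.088, 0.983, -0.164], [-0.914, 0.145, 0.379]]
wrist_force: [1.2, -0.4, 0.5]
width: 40.1
t 7.1 p [543.3, -352.5, 182.8] x [0.396, 0.088, -0.914] z [0.911, -0.164, 0.379] F [1.2, -0.4, 0.5] M [-0.14, 0.22, -0.03] w 40.1 j [-0.74, 0.46, 1.81, 0.54, 0.7, -0.99]
t 7.1 shift [73.8, -0.8, 1.7] rot [-0.007, -0.003, -0.003] |d| 74 deg 0
```

```bash
python3 -m creep '[40,25,-1,2,0,0,0, 40,45,-1,2,0,0,0, 40,55,-1,2,0,0,0, 40,55,-1,2,0,0,0]'; python3 - <<'E'
from mv import *
show(); b[3]-=1; plan(*button(-1,-.35,32))
t=ctrl.snapshot("top")[:,:,::-1]; s=ctrl.snapshot("scene")[:,:,::-1]
a=cv2.resize(t[170:280,350:460],None,fx=3.6,fy=3.6,interpolation=2); c=cv2.resize(s[160:270,180:290],None,fx=3.6,fy=3.6,interpolation=2)
cv2.imwrite("pics/b3.png",np.hstack([a,c]))
E
```

```text
time: 7.43
eef_pos: [566.3, -347.5, 130.1]
ee_rot: [[0.393, 0.117, 0.912], [0.091, 0.982, -0.166], [-0.915, 0.148, 0.375]]
wrist_force: [-1.4, 0.4, 1.0]
width: 40.1
t 7.43 p [566.3, -347.5, 130.1] x [0.393, 0.091, -0.915] z [0.912, -0.166, 0.375] F [-1.4, 0.4, 1.0] M [-0.08, 0.32, 0.01] w 40.1 j [-0.71, 0.56, 1.8, 0.59, 0.62, -1.02]
t 7.43 shift [16.1, -0.7, 1.6] rot [-0.009, -0.007, -0.006] |d| 16 deg 1
```

View pics/b3.png

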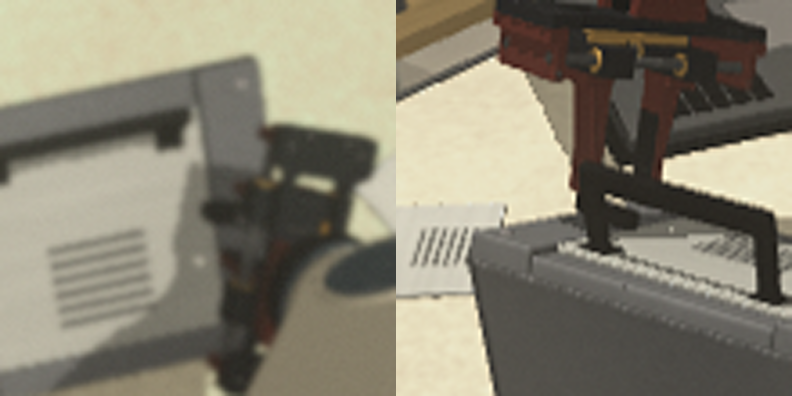

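The fingers sit over the right button, clear of the handle. I'll go down and turn it.

```bash
python3 -m creep '[40,10,-1,1,0,0,0, 40,16,-1,1,0,0,0, 40,17,-1,1,0,0,0, 40,17,-1,1,0,0,0, 28,17,-1,1,0,0,0, 20,17,-1,1,0,0,0, 18,17,-1,1,0,0,0, 18,17,-1,1,0,0,0]' 10; python3 - <<'E'
from mv import *
show(); b[3]-=1; plan(*button(-1,-.35,32))
E
```

```text
time: 8.2
eef_pos: [574.2, -348.4, 117.7]
ee_rot: [[0.395, 0.117, 0.911], [0.089, 0.982, -0.165], [-0.914, 0.146, 0.378]]
wrist_force: [0.1, 1.0, 1.2]
width: 19.3
t 8.2 p [574.2, -348.4, 117.7] x [0.395, 0.089, -0.914] z [0.911, -0.165, 0.378] F [0.1, 1.0, 1.2] M [-0.05, 0.26, 0.0] w 19.3 j [-0.7, 0.58, 1.79, 0.61, 0.6, -1.03]
t 8.2 shift [1.7, 1.1, -1.2] rot [-0.008, -0.003, -0.004] |d| 2 deg 1
```

```bash
python3 -m creep '[18,1,0,-1,0.1,0,0, 18,1,0,-1,0.2,0,0, 18,1,0,-1,0.3,0,0, 18,1,0,-1,0.4,0,0, 18,1,0,-1,0.5,0,0, 18,1,0,-1,0.6,0,0, 18,1,0,-1,0.7,0,0, 18,1,0,-1,0.8,0,0, 18,1,0,-1,0.9,0,0, 18,1,0,-1,1.0,0,0, 18,1,0,-1,1.1,0,0, 18,1,0,-1,1.2,0,0, 18,1,0,-1,1.28,0,0, 18,1,0,-1,1.28,0,0]' 10; python3 - <<'E'
from mv import *
show(); plan(*button(-1,-1.57,31))
E
```

```text
time: 9.37
eef_pos: [575.4, -349.3, 117.8]
ee_rot: [[0.398, 0.906, 0.144], [0.086, 0.12, -0.989], [-0.913, 0.406, -0.03]]
wrist_force: [4.4, -1.7, 0.0]
width: 17.8
t 9.37 p [575.4, -349.3, 117.8] x [0.398, 0.086, -0.913] z [0.144, -0.989, -0.03] F [4.4, -1.7, 0.0] M [-0.31, -0.38, -0.06] w 17.8 j [-0.7, 0.58, 1.79, 0.61, 0.6, 0.25]
t 9.37 shift [2.3, -0.8, -2.5] rot [-0.071, -0.001, -0.001] |d| 4 deg 4
```

```bash
python3 -m creep '[40,0,0,0,0,0,0, 40,0,0,0,0,0,0, 40,0,0,0,0,0,0, 40,-25,0,0,0,0,0, 40,-60,0,0,0,0,0, 40,-95,0,0,0,0,0, 40,-130,0,0,0,0,0, 40,-130,0,0,0,0,0]'; python3 - <<'E'
from mv import *
show()
t=ctrl.snapshot("top")[:,:,::-1]; s=ctrl.snapshot("scene")[:,:,::-1]
cv2.imwrite("pics/t4.png",t);cv2.imwrite("pics/s4.png",s)
a=cv2.resize(t[170:300,310:440],None,fx=3,fy=3,interpolation=2); c=cv2.resize(s[190:320,190:320],None,fx=3,fy=3,interpolation=2)
cv2.imwrite("pics/b4.png",np.hstack([a,c]))
E
```

```text
time: 10.03
eef_pos: [523.8, -362.9, 242.7]
ee_rot: [[0.404, 0.904, 0.143], [0.08, 0.121, -0.989], [-0.911, 0.411, -0.023]]
wrist_force: [0.9, -1.0, 0.9]
width: 40.1
t 10.03 p [523.8, -362.9, 242.7] x [0.404, 0.08, -0.911] z [0.143, -0.989, -0.023] F [0.9, -1.0, 0.9] M [-0.06, 0.25, -0.03] w 40.1 j [-0.78, 0.36, 1.79, 0.5, 0.8, 0.34]
```

View pics/b4.png

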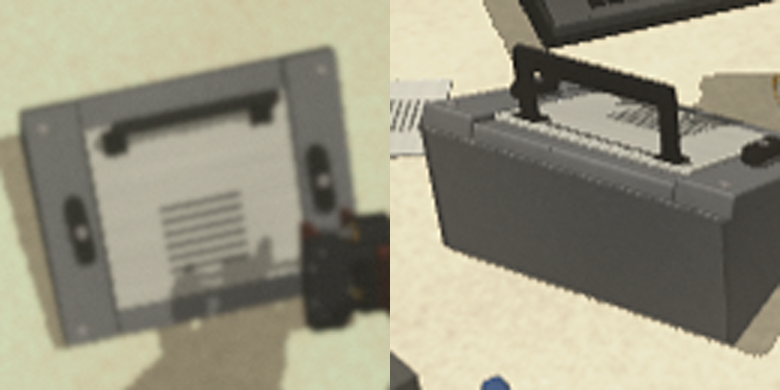

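Both buttons are in line with their rails (top crop (80,230) and (320,178)). Now the handle.

```bash
python3 - <<'E'
from mv import *
g=RB@face(88+b[4],b[5],55)+TB; R=frame(np.array([0,0,-1.]),RB[:,0])
plan(g+[0,0,73],R)
E
```

```text
t 10.13 shift [43.2, 109.4, -117.2] rot [-1.615, 0.322, -0.344] |d| 166 deg 96
```

```bash
python3 -m creep '[60,0,0,0,-0.12,0.02,-0.03, 60,0,0,0,-0.24,0.05,-0.05, 60,0,0,-30,-0.36,0.07,-0.08, 60,0,20,-60,-0.48,0.1,-0.1, 60,10,40,-90,-0.6,0.12,-0.13, 60,20,60,-117,-0.72,0.14,-0.15, 60,30,80,-117,-0.84,0.17,-0.18, 60,43,109,-117,-0.96,0.19,-0.2, 60,43,109,-117,-1.08,0.22,-0.23, 60,43,109,-117,-1.2,0.24,-0.26, 60,43,109,-117,-1.32,0.26,-0.28, 60,43,109,-117,-1.44,0.29,-0.31, 60,43,109,-117,-1.56,0.31,-0.33, 60,43,109,-117,-1.615,0.322,-0.344, 60,43,109,-117,-1.615,0.322,-0.344, 60,43,109,-117,-1.615,0.322,-0.344]'; python3 - <<'E'
from mv import *
show()
g=RB@face(88+b[4],b[5],55)+TB; R=frame(np.array([0,0,-1.]),RB[:,0])
plan(g+[0,0,3],R)
E
```

```text
time: 11.47
eef_pos: [622.2, -227.7, 244.3]
ee_rot: [[-0.002, -0.207, 0.978], [0.002, 0.978, 0.207], [-1.0, 0.002, -0.002]]
wrist_force: [0.6, 0.5, -0.3]
width: 60.0
t 11.47 p [622.2, -227.7, 244.3] x [-0.002, 0.002, -1.0] z [0.978, 0.207, -0.002] F [0.6, 0.5, -0.3] M [-0.09, 0.02, -0.04] w 60.0 j [-0.37, 0.48, 1.54, 0.0, 1.12, -0.58]
t 11.47 shift [67.9, -1.1, 0.7] rot [-0.0, -0.002, -0.002] |d| 68 deg 0
```

Descend about 40 mm, then look.

```bash
python3 -m creep '[60,25,-1,0,0,0,0, 60,42,-1,0,0,0,0, 60,42,-1,0,0,0,0]'; python3 - <<'E'
from mv import *
show()
t=ctrl.snapshot("top")[:,:,::-1]; s=ctrl.snapshot("scene")[:,:,::-1]
a=cv2.resize(t[150:280,310:440],None,fx=3,fy=3,interpolation=2); c=cv2.resize(s[160:290,190:320],None,fx=3,fy=3,interpolation=2)
cv2.imwrite("pics/b5.png",np.hstack([a,c]))
E
```

```text
time: 11.72
eef_pos: [619.8, -227.7, 197.7]
ee_rot: [[-0.009, -0.205, 0.979], [0.005, 0.979, 0.205], [-1.0, 0.007, -0.007]]
wrist_force: [-0.6, 0.5, -0.3]
width: 59.8
t 11.72 p [619.8, -227.7, 197.7] x [-0.009, 0.005, -1.0] z [0.979, 0.205, -0.007] F [-0.6, 0.5, -0.3] M [-0.07, 0.09, -0.03] w 59.8 j [-0.37, 0.53, 1.57, 0.0, 1.05, -0.58]
```

View pics/b5.png

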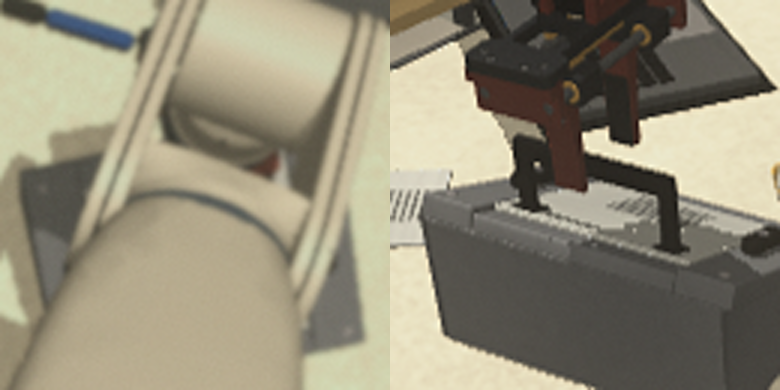

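```bash
python3 -m creep '[60,12,0,2,0,0,0, 60,21,0,3,0,0,0, 60,21,0,3,0,0,0, 40,21,0,3,0,0,0, 20,21,0,3,0,0,0, 13,21,0,3,0,0,0, 13,21,0,3,0,0,0, 13,21,0,3,0,0,0]' 5; python3 - <<'E'
from mv import *
show()
E
```

```text
time: 12.48
eef_pos: [624.8, -227.9, 180.8]
ee_rot: [[-0.003, -0.206, 0.979], [0.003, 0.979, 0.206], [-1.0, 0.003, -0.003]]
wrist_force: [0.4, -0.2, -0.9]
width: 30.5
t 12.48 p [624.8, -227.9, 180.8] x [-0.003, 0.003, -1.0] z [0.979, 0.206, -0.003] F [0.4, -0.2, -0.9] M [-0.13, 0.05, 0.03] w 30.5 j [-0.37, 0.55, 1.58, 0.0, 1.02, -0.58]
```

```bash
python3 -m creep '[20,4,0,-1,0,0,0, 14,4,0,-1,0,0,0, 8,4,0,-1,0,0,0, 8,4,0,-1,0,0,0, 8,4,0,-1,0,0,0, 8,4,0,-1,0,0,0]' 5; python3 - <<'E'
from mv import *
show()
E
```

```text
time: 12.98
eef_pos: [622.8, -228.2, 176.6]
ee_rot: [[-0.006, -0.205, 0.979], [0.003, 0.979, 0.205], [-1.0, 0.004, -0.005]]
wrist_force: [-4.7, -1.0, 1.0]
width: 10.4
t 12.98 p [622.8, -228.2, 176.6] x [-0.006, 0.003, -1.0] z [0.979, 0.205, -0.005] F [-4.7, -1.0, 1.0] M [-0.21, 0.9, 0.06] w 10.4 j [-0.37, 0.56, 1.58, 0.0, 1.01, -0.58]
```

```bash
python3 -m creep '[5,0,0,0,0,0,0, 5,0,0,0,0,0,0, 5,0,0,0,0,0,0, 5,0,0,0,0,0,0]' 60; python3 - <<'E'
from mv import *
show()
E
```

```text
time: 13.32
eef_pos: [622.5, -228.2, 176.5]
ee_rot: [[-0.006, -0.205, 0.979], [0.003, 0.979, 0.206], [-1.0, 0.004, -0.005]]
wrist_force: [-4.9, -1.3, 1.2]
width: 9.8
t 13.32 p [622.5, -228.2, 176.5] x [-0.006, 0.003, -1.0] z [0.979, 0.206, -0.005] F [-4.9, -1.3, 1.2] M [-0.2, 0.77, 0.07] w 9.8 j [-0.37, 0.56, 1.58, 0.0, 1.01, -0.58]
```

```bash
python3 -m creep '[5,-2,0,0,0,0,0, 5,-5,0,0,0,0,0, 5,-8,0,0,0,0,0, 5,-12,0,0,0,0,0, 5,-12,0,0,0,0,0]'; python3 - <<'E'
from mv import *
show()
E
```

```text
time: 13.73
eef_pos: [623.3, -228.4, 189.6]
ee_rot: [[-0.004, -0.206, 0.979], [0.002, 0.979, 0.206], [-1.0, 0.003, -0.004]]
wrist_force: [-0.2, 0.7, -1.8]
width: 9.6
t 13.73 p [623.3, -228.4, 189.6] x [-0.004, 0.002, -1.0] z [0.979, 0.206, -0.004] F [-0.2, 0.7, -1.8] M [-0.01, -0.08, 0.01] w 9.6 j [-0.37, 0.54, 1.57, 0.0, 1.03, -0.58]
```

```bash
python3 -m creep '[5,-10,0,0,0,0,0, 5,-22,0,0,0,0,0, 5,-36,0,0,0,0,0, 5,-51,0,0,0,0,0, 5,-66,0,0,0,0,0, 5,-80,0,0,0,0,0, 5,-92,0,0,0,0,0, 5,-102,0,0,0,0,0, 5,-108,0,0,0,0,0, 5,-110,0,0,0,0,0, 5,-110,0,0,0,0,0, 5,-110,0,0,0,0,0]'; python3 - <<'E'
from mv import *
show()
t=ctrl.snapshot("top")[:,:,::-1]; s=ctrl.snapshot("scene")[:,:,::-1]
cv2.imwrite("pics/s6.png",s); cv2.imwrite("pics/t6.png",t)
E
```

```text
time: 14.73
eef_pos: [623.5, -228.5, 299.0]
ee_rot: [[-0.005, -0.206, 0.979], [0.003, 0.979, 0.206], [-1.0, 0.004, -0.005]]
wrist_force: [-0.8, 0.6, -3.2]
width: 9.3
t 14.73 p [623.5, -228.5, 299.0] x [-0.005, 0.003, -1.0] z [0.979, 0.206, -0.005] F [-0.8, 0.6, -3.2] M [-0.02, -0.1, 0.01] w 9.3 j [-0.37, 0.43, 1.48, 0.0, 1.23, -0.58]
```

View pics/s6.png

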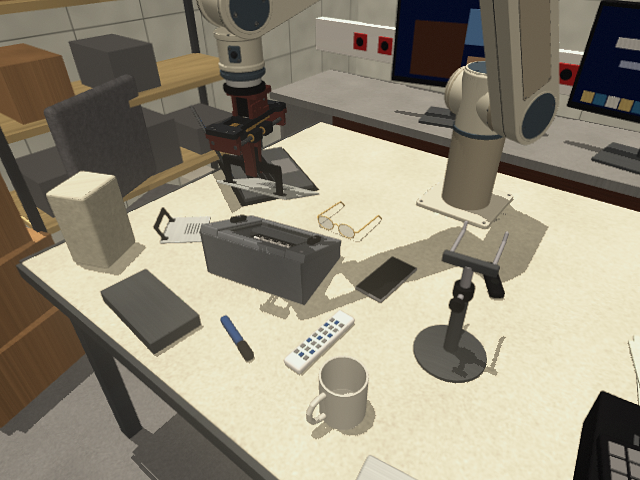

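```bash
cat > cov.py <<'E'
from ov import *
import mv
def cover_lines(pitch_off=0):
    # cover frame from tool: in place tool = Ry(0) down ; cover rel rotation fixed at grasp
    st,p,R=mv.state()
    B=np.column_stack([R[:,2],R[:,1],-R[:,0]])  # box-axes-like frame (x=tool z, z=-tool x)
    C=B@Ry(-A+pitch_off)   # cover axes
    o=p+R[:,0]*3-C@np.array([88,0,55.])
    W=lambda *q:o+C@np.array(q,float)
    L=[]
    for z in(0,5):
        c=[W(80,85,z),W(80,-85,z),W(-80,-85,z),W(-80,85,z)];L+=[(c[i],c[(i+1)%4]) for i in range(4)]
    L+=[(W(88,68,55),W(88,-68,55)),(W(66,62,5),W(88,62,55)),(W(66,-62,5),W(88,-62,55))]
    return L
E
python3 - <<'E'
from cov import *
s=cv2.imread("pics/s6.png"); L=cover_lines()
o=np.hstack([draw(s,"scene",L,190,130,140,90,2.8),cv2.resize(s[130:220,190:330],None,fx=2.8,fy=2.8,interpolation=2)]); cv2.imwrite("pics/o6.png",o)
E
```

```text
(no output)
```

View pics/o6.png

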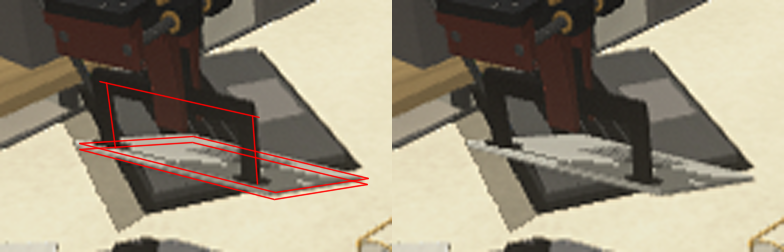

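```bash
python3 - <<'E'
from mv import *
R=frame(np.array([0,0,-1.]),RS[:,0])
plan(RS@np.array([-170,0,0])+TS+[0,0,299],R)
E
```

```text
t 14.83 shift [2.2, 458.2, -134.8] rot [0.055, -0.005, -0.004] |d| 478 deg 3
```

```bash
python3 -m creep '[5,0,0,-10,0,0,0, 5,0,5,-30,0,0,0, 5,0,15,-55,0.01,0,0, 5,0,30,-80,0.02,0,0, 5,0,52,-105,0.02,0,0, 5,0,78,-122,0.03,0,0, 5,0,106,-135,0.03,0,0, 5,0,135,-135,0.04,0,0, 5,0,165,-135,0.04,0,0, 5,0,195,-135,0.05,0,0, 5,0,225,-135,0.05,0,0, 5,0,255,-135,0.055,0,0, 5,0,285,-135,0.055,0,0, 5,0,315,-135,0.055,0,0, 5,0,345,-135,0.055,0,0, 5,0,375,-135,0.055,0,0, 5,0,405,-135,0.055,0,0, 5,0,430,-135,0.055,0,0, 5,0,448,-135,0.055,0,0, 5,0,456,-135,0.055,0,0]'; python3 -m creep '[5,0,0,0,0,0,0, 5,0,0,0,0,0,0]'; python3 - <<'E'
from mv import *
show(); R=frame(np.array([0,0,-1.]),RS[:,0])
plan(RS@np.array([-140,0,0])+TS+[0,0,265],R)
E
```

```text
time: 16.5
eef_pos: [396.4, 191.3, 300.9]
ee_rot: [[-0.006, -0.153, 0.988], [0.003, 0.988, 0.153], [-1.0, 0.004, -0.006]]
wrist_force: [-0.1, -1.7, -3.3]
width: 9.9
time: 16.67
eef_pos: [395.9, 190.9, 300.6]
ee_rot: [[-0.007, -0.155, 0.988], [0.002, 0.988, 0.155], [-1.0, 0.003, -0.006]]
wrist_force: [-0.8, -0.3, -1.8]
width: 9.5
t 16.67 p [395.9, 190.9, 300.6] x [-0.007, 0.002, -1.0] z [0.988, 0.155, -0.006] F [-0.8, -0.3, -1.8] M [-0.05, -0.1, 0.02] w 9.5 j [0.42, 0.07, 1.96, 0.01, 1.11, 0.26]
t 16.67 shift [35.4, 1.0, 31.7] rot [0.004, -0.006, -0.003] |d| 48 deg 0
```

```bash
python3 -m creep '[5,8,0,5,0,0,0, 5,18,0,12,0,0,0, 5,28,0,22,0,0,0, 5,35,1,30,0,-0.006,-0.003, 5,35,1,32,0,-0.006,-0.003, 5,35,1,32,0,-0.006,-0.003]'; python3 - <<'E'
from cov import *
mv.show()
t=ctrl.snapshot("top")[:,:,::-1].copy(); s=ctrl.snapshot("scene")[:,:,::-1].copy(); L=cover_lines()
cv2.imwrite("pics/s7.png",s); cv2.imwrite("pics/t7.png",t)
Ls=lines_st(np.load("stand2.npy"))
r=(400,180,130,130,3)
o=np.hstack([cv2.resize(s[180:310,400:530],None,fx=3,fy=3,interpolation=2),draw(s,"scene",L+Ls,*r)]); cv2.imwrite("pics/o7.png",o)
r=(130,200,130,130,3)
o=np.hstack([cv2.resize(t[200:330,130:260],None,fx=3,fy=3,interpolation=2),draw(t,"top",L+Ls,*r)]); cv2.imwrite("pics/o7t.png",o)
E
```

```text
time: 17.17
eef_pos: [427.6, 196.4, 264.5]
ee_rot: [[-0.002, -0.154, 0.988], [-0.001, 0.988, 0.154], [-1.0, -0.0, -0.002]]
wrist_force: [-0.6, 0.2, -2.3]
width: 9.8
t 17.17 p [427.6, 196.4, 264.5] x [-0.002, -0.001, -1.0] z [0.988, 0.154, -0.002] F [-0.6, 0.2, -2.3] M [-0.05, -0.12, 0.05] w 9.8 j [0.41, 0.17, 1.94, 0.0, 1.03, 0.25]
```

View pics/o7.png

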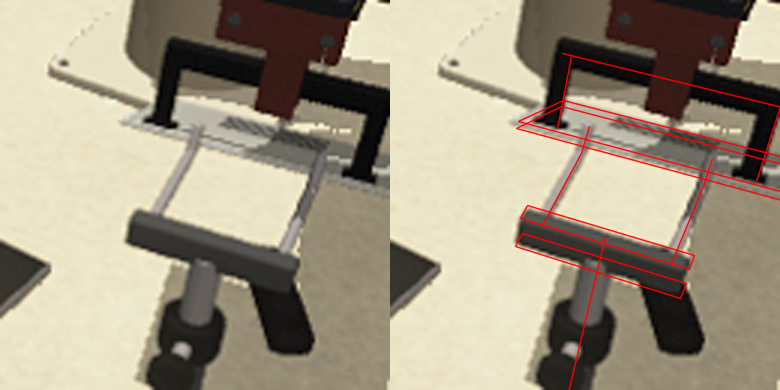

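View pics/o7t.png

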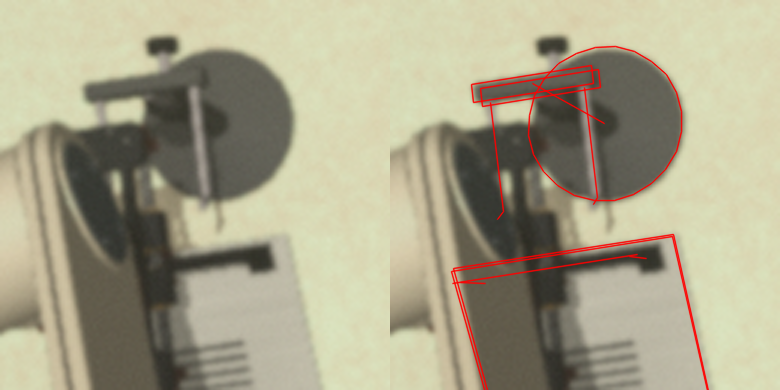

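```bash
python3 - <<'E'
from cov import *
t=cv2.imread("pics/t7.png"); L=cover_lines()
r=(170,255,90,80,4.4)
o=np.hstack([cv2.resize(t[255:335,170:260],None,fx=4.4,fy=4.4,interpolation=2),draw(t,"top",L,*r)]); cv2.imwrite("pics/o8t.png",o)
print([np.round((proj("top",np.array(l))-[170,255])*4.4).tolist() for l in L[-3:]])
# refit h with scene offset
src=open("fit2.py").read().split("f=least_squares")[0]; exec(src)
for off in ((0,0),(-1,-.7),(-2,-1.5)):
    g=lambda p: resn(st(p)[1:-1],np.r_[0,0,off]).ravel()
    f=least_squares(g,[565,217,.15,236],loss='soft_l1'); print(off,np.round(f.x,2),round(f.cost,2))
E
```

```text
[[[-87.0, 172.0], [185.0, 129.0]], [[-38.0, 172.0], [-75.0, 170.0]], [[198.0, 135.0], [173.0, 131.0]]]Traceback (most recent call last):
  File "<stdin>", line 7, in <module>
  File "<string>", line 2
    src=open("fit.py").read().split("
                                    ^
SyntaxError: unterminated string literal (detected at line 2)
```

View pics/o8t.png

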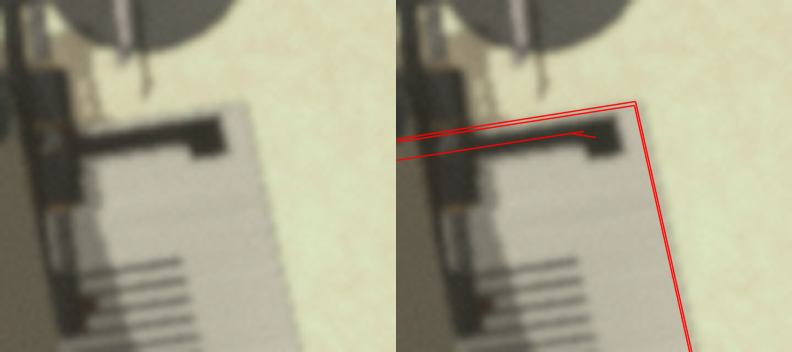

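```bash
python3 - <<'E'
src=open("fit2.py").read(); i=src.index("f=least_squares(tot"); exec(src[:i])
for off in ((0,0),(-1,-.7),(-2,-1.5)):
    g=lambda p: resn(st(p)[1:-1],np.r_[0,0,off]).ravel()
    f=least_squares(g,[565,217,.15,236],loss='soft_l1'); print(off,np.round(f.x,2),round(f.cost,2))
E
```

```text
(0, 0) [5.6483e+02 2.1714e+02 1.5000e-01 2.3652e+02] 3.67
(-1, -0.7) [5.6469e+02 2.1843e+02 1.5000e-01 2.3547e+02] 5.26
(-2, -1.5) [5.6464e+02 2.1986e+02 1.5000e-01 2.3433e+02] 7.58
```

```bash
python3 -m creep '[5,0,2,4,0,0,0, 5,0,4,10,0,0,0, 5,0,4,18,0,0,0, 5,0,4,26,0,0,0, 5,0,4,34,0,0,0, 5,0,4,40,0,0,0, 5,0,4,40,0,0,0]'; python3 - <<'E'
from cov import *
mv.show()
s=ctrl.snapshot("scene")[:,:,::-1].copy(); cv2.imwrite("pics/s9.png",s)
cv2.imwrite("pics/c9.png",cv2.resize(s[170:290,400:560],None,fx=5,fy=5,interpolation=2))
E
```

```text
time: 17.85
eef_pos: [467.7, 207.0, 265.3]
ee_rot: [[-0.0, -0.154, 0.988], [0.0, 0.988, 0.154], [-1.0, 0.0, 0.0]]
wrist_force: [-0.4, 0.4, -2.3]
width: 10.0
t 17.85 p [467.7, 207.0, 265.3] x [-0.0, 0.0, -1.0] z [0.988, 0.154, 0.0] F [-0.4, 0.4, -2.3] M [-0.02, -0.15, -0.0] w 10.0 j [0.39, 0.23, 1.86, 0.0, 1.05, 0.24]
```

View pics/c9.png

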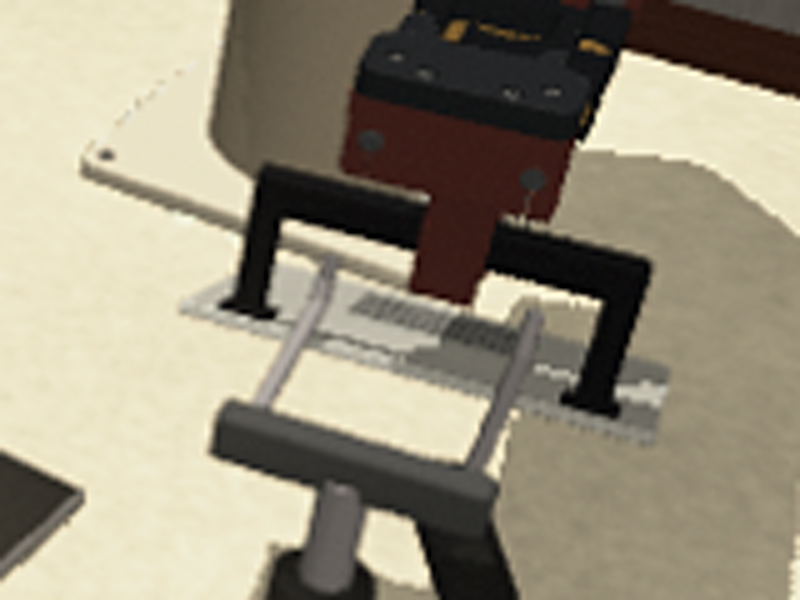

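The prong tips at (328,268) and (533,318) lie between bar and plate, roughly centred between the legs, and there is no contact force. I'll go further in, then lower.

```bash
python3 -m creep '[5,0,0,5,0,0,0, 5,0,0,12,0,0,0, 5,0,0,20,0,0,0, 5,0,0,28,0,0,0, 5,0,0,29,0,0,0, 5,0,0,29,0,0,0, 5,3,0,29,0,0,0, 5,6,0,29,0,0,0, 5,9,0,29,0,0,0, 5,12,0,29,0,0,0, 5,13,0,29,0,0,0, 5,13,0,29,0,0,0]'; python3 - <<'E'
from cov import *
mv.show()
s=ctrl.snapshot("scene")[:,:,::-1].copy(); cv2.imwrite("pics/s10.png",s)
cv2.imwrite("pics/c10.png",cv2.resize(s[170:290,400:560],None,fx=5,fy=5,interpolation=2))
E
```

```text
time: 18.9
eef_pos: [495.1, 211.2, 251.7]
ee_rot: [[-0.002, -0.154, 0.988], [-0.0, 0.988, 0.154], [-1.0, 0.0, -0.002]]
wrist_force: [-0.6, 0.1, -3.2]
width: 9.5
t 18.9 p [495.1, 211.2, 251.7] x [-0.002, -0.0, -1.0] z [0.988, 0.154, -0.002] F [-0.6, 0.1, -3.2] M [-0.01, -0.11, 0.03] w 9.5 j [0.38, 0.29, 1.81, 0.0, 1.04, 0.23]
```

View pics/c10.png

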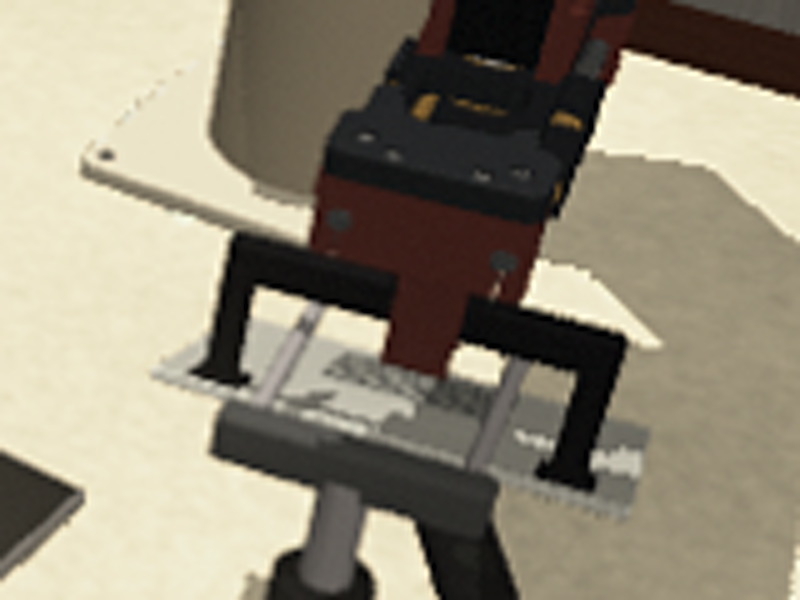

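```bash
python3 -m creep '[5,2,0,0,0,0,0, 5,4,0,0,0,0,0, 5,6,0,0,0,0,0, 5,6,0,0,0,0,0]'; python3 -c "
from mv import *
show()"; python3 -m creep '[5,1,0,0,0,0,0, 5,2,0,0,0,0,0, 5,2,0,0,0,0,0]'; python3 -c "
from mv import *
show()"
```

```text
time: 19.28
eef_pos: [495.0, 211.1, 245.5]
ee_rot: [[-0.002, -0.154, 0.988], [-0.0, 0.988, 0.154], [-1.0, -0.0, -0.002]]
wrist_force: [-0.6, -0.3, -2.4]
width: 9.3
t 19.28 p [495.0, 211.1, 245.5] x [-0.002, -0.0, -1.0] z [0.988, 0.154, -0.002] F [-0.6, -0.3, -2.4] M [-0.01, -0.14, -0.02] w 9.3 j [0.38, 0.3, 1.82, 0.0, 1.03, 0.23]
time: 19.53
eef_pos: [494.9, 211.1, 243.2]
ee_rot: [[-0.002, -0.154, 0.988], [-0.001, 0.988, 0.154], [-1.0, -0.0, -0.002]]
wrist_force: [0.5, 0.1, -1.9]
width: 9.6
t 19.53 p [494.9, 211.1, 243.2] x [-0.002, -0.001, -1.0] z [0.988, 0.154, -0.002] F [0.5, 0.1, -1.9] M [-0.07, -0.1, -0.01] w 9.6 j [0.38, 0.3, 1.82, 0.0, 1.02, 0.23]
```

```bash
for i in 1 2 3; do python3 -m creep '[5,1,0,0,0,0,0, 5,1,0,0,0,0,0]' | egrep "eef|force"; done
```

```text
eef_pos: [494.8, 211.0, 242.1]
wrist_force: [-0.0, 0.3, -4.2]
eef_pos: [494.8, 211.0, 240.9]
wrist_force: [0.5, -0.1, -2.0]
eef_pos: [494.9, 211.1, 240.0]
wrist_force: [-1.0, 0.5, -1.9]
```

```bash
for i in 1 2 3; do python3 -m creep '[5,1,0,0,0,0,0, 5,1,0,0,0,0,0, 5,1,0,0,0,0,0]' | egrep "eef|force"; done
```

```text
eef_pos: [495.0, 211.1, 239.7]
wrist_force: [-3.3, -1.2, 5.3]
eef_pos: [495.0, 211.1, 239.7]
wrist_force: [-4.1, -1.2, 7.1]
eef_pos: [495.0, 211.1, 239.7]
wrist_force: [-5.0, -2.0, 8.8]
```

Contact felt at TCP z 239.7, so the prong tops are at about 228 and the crossbar top at about 234, which matches the camera fit (235). I'll raise 5 mm, then pitch the cover about the bar.

```bash
python3 -m creep '[5,-2,0,0,0,0,0, 5,-5,0,0,0,0,0, 5,-6,0,0,0,0,0, 5,-6,0,0,0,0,0]'; python3 -c "
from mv import *
show()"
```

```text
time: 21.12
eef_pos: [495.2, 211.2, 245.8]
ee_rot: [[-0.001, -0.154, 0.988], [0.0, 0.988, 0.154], [-1.0, 0.0, -0.001]]
wrist_force: [-0.1, 0.2, -2.4]
width: 9.4
t 21.12 p [495.2, 211.2, 245.8] x [-0.001, 0.0, -1.0] z [0.988, 0.154, -0.001] F [-0.1, 0.2, -2.4] M [-0.04, -0.1, 0.04] w 9.4 j [0.38, 0.3, 1.82, 0.0, 1.03, 0.23]
```

```bash
python3 -m creep '[5,0,0,0,0,-0.03,0, 5,0,0,0,0,-0.07,0, 5,0,0,0,0,-0.11,0, 5,0,0,0,0,-0.15,0, 5,0,0,0,0,-0.19,0, 5,0,0,-1,0,-0.23,0, 5,0,0,-1,0,-0.27,0, 5,0,0,-1,0,-0.31,0, 5,0,0,-1,0,-0.31,0, 5,0,0,-1,0,-0.31,0]'; python3 -c "
from mv import *
show()"
```

```text
time: 21.95
eef_pos: [493.6, 210.9, 245.5]
ee_rot: [[0.299, -0.154, 0.942], [0.047, 0.988, 0.147], [-0.953, -0.0, 0.302]]
wrist_force: [0.4, 0.1, -3.1]
width: 9.3
t 21.95 p [493.6, 210.9, 245.5] x [0.299, 0.047, -0.953] z [0.942, 0.147, 0.302] F [0.4, 0.1, -3.1] M [-0.06, 0.19, 0.05] w 9.3 j [0.42, 0.19, 2.01, -0.13, 0.65, 0.36]
```

```bash
python3 -m creep '[5,0,0,0,0,-0.03,0, 5,0,0,0,0,-0.07,0, 5,0,0,0,0,-0.11,0, 5,0,0,0,0,-0.15,0, 5,0,0,0,0,-0.19,0, 5,0,0,0,0,-0.23,0, 5,0,0,0,0,-0.27,0, 5,0,0,0,0,-0.31,0, 5,0,0,0,0,-0.32,0, 5,0,0,0,0,-0.32,0, 5,0,0,0,0,-0.32,0]'; python3 - <<'E'
from cov import *
mv.show()
st,p,R=mv.state(); print(p+3*R[:,0], np.degrees(np.arcsin(R[2,2])))
s=ctrl.snapshot("scene")[:,:,::-1].copy(); cv2.imwrite("pics/s11.png",s)
t=ctrl.snapshot("top")[:,:,::-1].copy(); cv2.imwrite("pics/t11.png",t)
cv2.imwrite("pics/c11.png",cv2.resize(s[170:290,400:560],None,fx=5,fy=5,interpolation=2))
E
```

```text
time: 22.87
eef_pos: [494.0, 210.9, 245.5]
ee_rot: [[0.579, -0.154, 0.8], [0.09, 0.988, 0.125], [-0.81, -0.001, 0.586]]
wrist_force: [-1.1, -0.3, -2.7]
width: 9.5
t 22.87 p [494.0, 210.9, 245.5] x [0.579, 0.09, -0.81] z [0.8, 0.125, 0.586] F [-1.1, -0.3, -2.7] M [-0.14, 0.61, 0.01] w 9.5 j [0.48, 0.14, 2.19, -0.76, 0.28, 1.0]
[495.73343606 211.12940182 243.10037422] 35.89017251585023
```

View pics/c11.png

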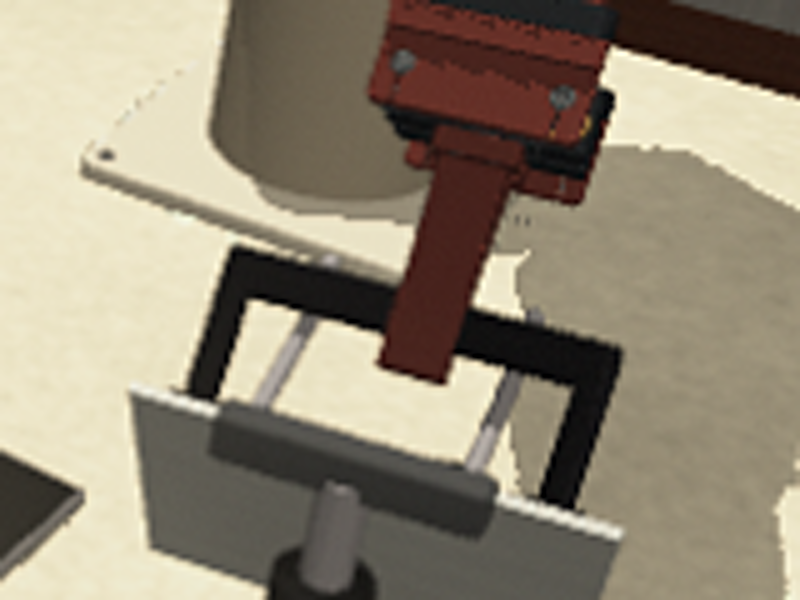

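```bash
python3 -m creep '[5,0.8,0,-0.6,0,0,0, 5,1.6,0,-1.2,0,0,0, 5,2.4,0,-1.8,0,0,0, 5,3.2,0,-2.3,0,0,0, 5,3.2,0,-2.3,0,0,0]' | egrep "eef|force";  for i in 1 2; do python3 -m creep '[5,0.8,0,-0.6,0,0,0, 5,0.8,0,-0.6,0,0,0]' | egrep "eef|force"; done
```

```text
eef_pos: [494.1, 210.9, 241.6]
wrist_force: [-0.9, -0.4, -3.0]
eef_pos: [494.1, 210.9, 240.5]
wrist_force: [0.4, 0.4, -2.7]
eef_pos: [494.4, 211.0, 239.8]
wrist_force: [-2.0, -0.8, 1.4]
```

```bash
python3 -m creep '[8,0,0,0,0,0,0, 8,0,0,0,0,0,0, 8,0,0,0,0,0,0, 8,0,0,0,0,0,0]' 20; python3 -m creep '[8,0,0,0,0,0,0, 8,0,0,0,0,0,0, 8,0,0,0,0,0,0, 8,0,0,0,0,0,0]' 4;  python3 - <<'E'
from cov import *
mv.show()
s=ctrl.snapshot("scene")[:,:,::-1].copy(); cv2.imwrite("pics/s12.png",s)
t=ctrl.snapshot("top")[:,:,::-1].copy(); cv2.imwrite("pics/t12.png",t)
L=cover_lines()
o=np.hstack([cv2.resize(s[200:370,400:530],None,fx=3,fy=3,interpolation=2),draw(s,"scene",L,400,200,130,170,3)]); cv2.imwrite("pics/o12.png",o)
E
```

```text
time: 24.05
eef_pos: [494.6, 211.2, 240.1]
ee_rot: [[0.581, -0.154, 0.8], [0.091, 0.988, 0.124], [-0.809, 0.0, 0.588]]
wrist_force: [1.1, -0.3, 0.5]
width: 9.9
time: 24.38
eef_pos: [494.6, 211.2, 240.1]
ee_rot: [[0.581, -0.154, 0.8], [0.091, 0.988, 0.124], [-0.809, 0.0, 0.588]]
wrist_force: [0.7, -0.1, -0.1]
width: 10.0
t 24.38 p [494.6, 211.2, 240.1] x [0.581, 0.091, -0.809] z [0.8, 0.124, 0.588] F [0.7, -0.1, -0.1] M [-0.15, 0.25, -0.01] w 10.0 j [0.48, 0.15, 2.2, -0.8, 0.27, 1.05]
```

View pics/o12.png

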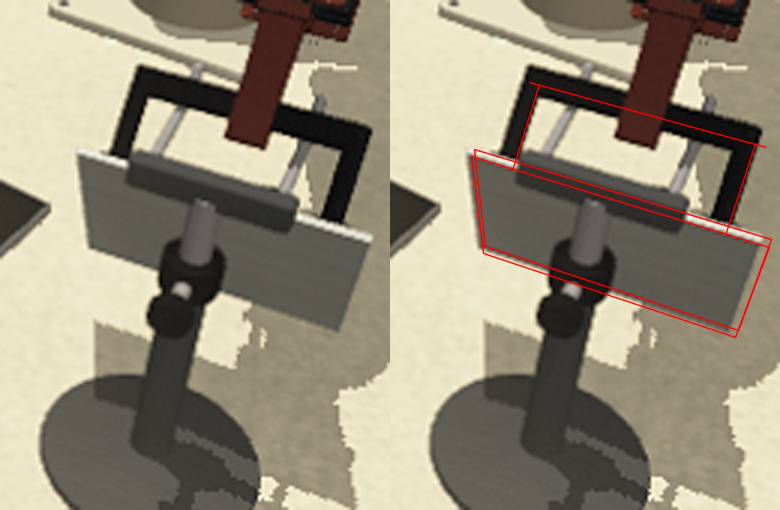

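Wrist force is near zero, so the stand carries the cover, and the plate overlay matches the free-hanging angle. I'll open in small steps.

```bash
python3 -m creep '[10.5,0,0,0,0,0,0, 11,0,0,0,0,0,0, 12,0,0,0,0,0,0, 13,0,0,0,0,0,0, 13,0,0,0,0,0,0, 13,0,0,0,0,0,0, 13,0,0,0,0,0,0, 13,0,0,0,0,0,0]' ; python3 - <<'E'
from cov import *
mv.show()
s=ctrl.snapshot("scene")[:,:,::-1].copy(); cv2.imwrite("pics/s13.png",s)
o=np.hstack([cv2.resize(cv2.imread("pics/s12.png")[200:330,400:530],None,fx=3,fy=3,interpolation=2),cv2.resize(s[200:330,400:530],None,fx=3,fy=3,interpolation=2)]); cv2.imwrite("pics/o13.png",o)
E
```

```text
time: 25.15
eef_pos: [494.6, 211.2, 240.1]
ee_rot: [[0.581, -0.154, 0.8], [0.09, 0.988, 0.124], [-0.809, 0.0, 0.588]]
wrist_force: [-0.6, 0.9, 1.3]
width: 12.8
t 25.15 p [494.6, 211.2, 240.1] x [0.581, 0.09, -0.809] z [0.8, 0.124, 0.588] F [-0.6, 0.9, 1.3] M [-0.14, 0.37, 0.02] w 12.8 j [0.48, 0.15, 2.2, -0.8, 0.27, 1.05]
```

View pics/o13.png

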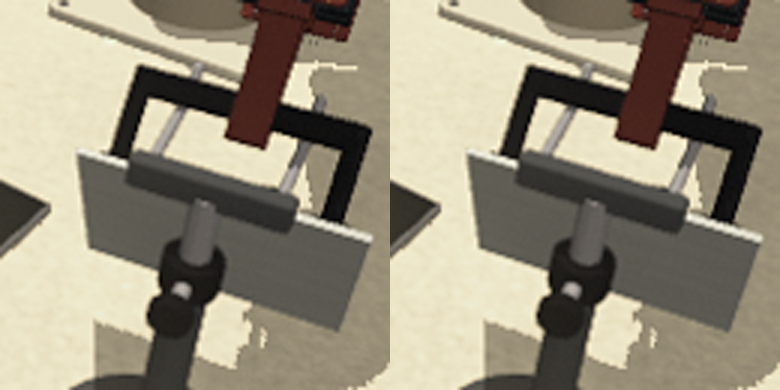

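No change between the two pictures with the jaws 3 mm wider than the bar. Now open to 34 and back out along the fingers.

```bash
python3 -m creep '[16,0,0,0,0,0,0, 20,0,0,0,0,0,0, 26,0,0,0,0,0,0, 32,0,0,0,0,0,0, 34,0,0,0,0,0,0, 34,0,0,0,0,0,0, 34,0,0,0,0,0,0, 34,0,0,0,0,0,0]'; python3 -m creep '[34,-4,0,0,0,0,0, 34,-10,0,0,0,0,0, 34,-18,0,0,0,0,0, 34,-26,0,0,0,0,0, 34,-36,0,0,0,0,0, 34,-48,0,0,0,0,0, 34,-48,0,0,0,0,0]'; python3 -c "
from mv import *
show()"
```

```text
time: 25.87
eef_pos: [494.6, 211.2, 240.1]
ee_rot: [[0.581, -0.154, 0.8], [0.091, 0.988, 0.124], [-0.809, 0.0, 0.588]]
wrist_force: [-0.3, 0.0, 0.6]
width: 34.0
time: 26.45
eef_pos: [466.4, 207.0, 280.5]
ee_rot: [[0.582, -0.154, 0.798], [0.092, 0.988, 0.124], [-0.808, 0.001, 0.589]]
wrist_force: [0.2, 0.1, 0.9]
width: 33.7
t 26.45 p [466.4, 207.0, 280.5] x [0.582, 0.092, -0.808] z [0.798, 0.124, 0.589] F [0.2, 0.1, 0.9] M [-0.05, 0.32, -0.02] w 33.7 j [0.51, 0.03, 2.21, -0.61, 0.36, 0.87]
```

```bash
python3 -m creep '[34,-15,0,0,0,0,0, 34,-35,0,0,0,0,0, 34,-60,0,0,0,0,0, 34,-80,0,0,0,0,0, 34,-85,0,0,0,0,0, 34,-85,0,0,0,0,0, 34,-85,0,0,0,0,0]' | head -2; python3 - <<'E'
from cov import *
mv.show()
s=ctrl.snapshot("scene")[:,:,::-1].copy(); cv2.imwrite("pics/s14.png",s)
t=ctrl.snapshot("top")[:,:,::-1].copy(); cv2.imwrite("pics/t14.png",t)
o=np.hstack([cv2.resize(t[180:330,120:270],None,fx=2.6,fy=2.6,interpolation=2),cv2.resize(s[200:350,400:550],None,fx=2.6,fy=2.6,interpolation=2)]); cv2.imwrite("pics/o14.png",o)
E
```

```text
time: 27.03
eef_pos: [417.1, 199.3, 348.8]
t 27.03 p [417.1, 199.3, 348.8] x [0.582, 0.092, -0.808] z [0.798, 0.124, 0.589] F [-0.2, -0.8, -0.8] M [-0.08, 0.3, -0.01] w 33.9 j [0.57, -0.17, 2.21, -0.45, 0.56, 0.73]
```

View pics/o14.png

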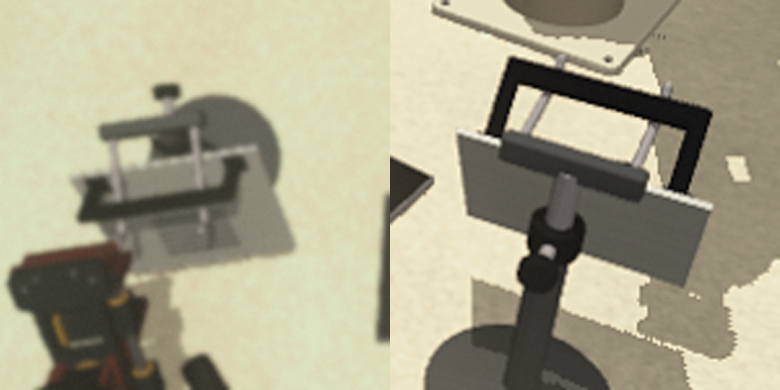

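View pics/t14.png

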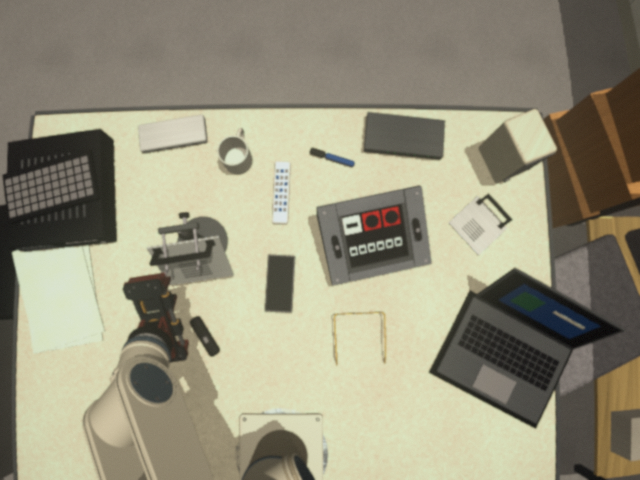

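View pics/s14.png

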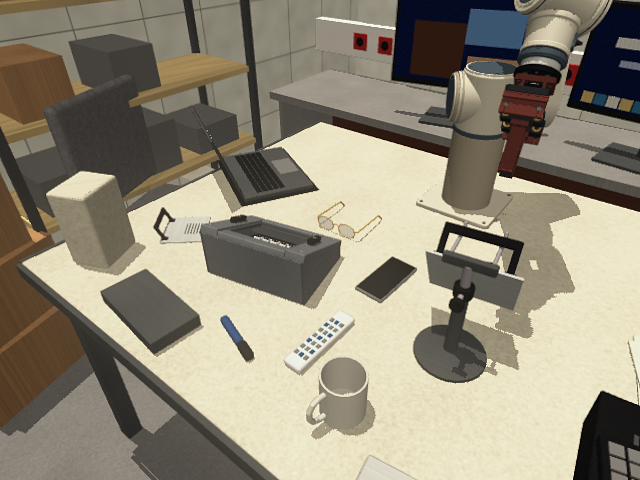

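```bash
python3 -c "
from workcell import ctrl
print(ctrl.job_done())"
```

```text
the job is handed in; nothing more can be done
None
```

The cover is hanging by its handle over both prongs of the hook stand. I handed the job in at about 27 s of the 72 s allowed; no verdict was reported.

- **Buttons and cover:** I turned both turn buttons to lie in line with their rails, then gripped the bow handle and lifted the larger cover straight out.
- **Stand height:** The cameras put the crossbar top at about 235 mm. Lowering the bar until it touched gave about 234 mm.
- **Hanging:** I slid the bar over the prong tips and pitched the cover 36° about its bar. I then lowered it until the stand carried its weight and opened the jaws in small steps.

**Last checks:**
- The final pictures show the cover on both prongs, parallel to the crossbar within about 1°. It did not visibly move when the jaws first opened.
- The bar looks about 4 mm off centre sideways.
- The other things appear where they were, and the arm is clear of everything.

**Disagreements:** The scene camera sat about 2 pixels off against the arm's own position. The stand's foot missed the fitted model by 5 pixels in that view. I relied on the top camera and on touch for the final placing.

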